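Dress the mill display on the shop counter

ROBOT

A 7-joint arm with a two-finger parallel gripper is mounted at the origin on the work surface. World frame = base frame: x ahead of the robot, y to its left, z up, the work surface at z = 0. Lengths are in m, angles in rad, forces in N, time in s.
With the tool pointing down it reaches from about 0.4 to 0.85 m from the base axis. Payload 10.4 kg.
Tool frame: the origin (TCP) lies at the very end of the fingers, on their centre line; the grasp point (between the pads) lies 19 mm behind it (manip.grip_point_offset is the distance from the TCP to the grasp point, in m); z points along the fingers, y is the line along which they close (so a half turn about z gives the same grasp; the last joint's range is limited). The gripper opens to 85 mm and grips with 20 to 120 N. Pads are 22 mm wide; open, the fingers measure 114 mm over their backs; the gripper's body (76 mm by 85 mm) begins 54 mm behind the grasp point. The pads swing forward as they close: fully open they stand 13 mm farther back than shut.
Start: joints at [1.095, 0.332, -0.065, 1.46, 0.022, 1.35, -0.088], TCP at [0.273, -0.562, 0.231] pointing down, gripper open.
Joint ranges: [-2.6, 2.6], [-0.5, 2.12], [-1.47, 1.34], [0.16, 2.42], [-1.27, 4.41], [0.06, 2.06], [-2.6, 2.6]. Speed limits (rad/s): [2.22, 2.22, 2.79, 2.79, 3.14, 3.14, 3.14].

INTERFACE

Orientations are given as a unit quaternion [x, y, z, w].
In Python, from workcell import manip gives the robot as it stands. The module is installed in compiled form; this text tells all that it offers.
- The arm moves only by the shell command python3 -m inch 'ROWS' [OPENING] [FORCE]. ROWS is JSON, a list of rows, each a list of 2 entries, a list of its own where there are three numbers: the shift along the tool's x, y, z each as a share of 0.08 m, from -1 to 1, then the turn, a rotation vector about the tool's x, y, z each as a share of 45 degrees, from -1 to 1. A call has exactly 10 rows; each row is the pose to reach, as a shift and turn from the pose commanded when the call began, along the tool's axes at that moment; what a row does not reach only later rows make up. A row lasts 1/10 s, in which the tool goes at most 50 mm and 8.59 degrees, less where a joint would pass 70% of its speed; a pose out of reach is approached as far as the arm can. A call with a number of a shift or a turn outside -1 to 1 is refused whole. A call with a gripper value outside its range is refused whole. OPENING is the opening, from 0 (shut) to 1 (fully open), set as the call begins (- or left out, the last holds). The fingers move at their own pace and stop on an object; FORCE is the grip in N (left out, the last holds). Time passes only in rows, so rows that repeat a pose let the fingers close, or fill a call up. It gives the time, the measured TCP pose, the force, the opening and the grip force at its end, in the units of the state.
- manip.get_obs(): the state, without advancing time (a new reading comes with each control period).
- manip.camera(name): name is "scene" or "top" or "wrist"; returns the picture (480x640x3 uint8, red, green, blue); there is no depth.
- manip.camera_params(name): a dict with "fov_y" (degrees; the focal length in pixels is half the picture's height over the tangent of half this angle, whatever the lens; pixels are square), "cx", "cy" (the principal point, pixels), "camera_from_world" (4x4, takes a point from world to camera coordinates); the wrist camera has in their place "T_tool_cam" (4x4, takes a point from camera to tool coordinates, whose origin is the TCP and whose axes are the flange's). Camera axes: x right, y up, looking along -z (the intrinsics and any distortion apply to the point x, -y, -z); pixel columns grow to the right and rows downward; lengths in m; the calibration is good to about 2 mm. A picture is of the moment at which its call begins: read the wrist's pose just before it. camera_params takes no time and is no camera call.
- manip.hand_in(): hands the job in; it is judged then, once.
The state is a dict: "clock": time; "joint_pos": joint angles; "joint_velocities": joint speeds; "tau": joint torques, N m; "position": TCP position; "ee_rot": TCP orientation; "ft_force": force on the tool from outside, world axes, zero at the start; "torque": the same for the moment, N m; "grip_width": opening from 0.0 (shut) to 1.0 (fully open); "grasp_force": force on a finger pad.
Only numpy, scipy, OpenCV 4.12 (cv2) and the standard library are available. Lean on these libraries where they do the work, as an engineer would, in place of code of your own. Each camera call takes 0.05 s, during which the arm holds its last target. There are 200 camera calls.

TASK

Get the pepper mills from the new delivery on show. Clear the flat tins off the display step into the stock box and shut its lid. Stand every mill upright on a disc of the step, one to a disc and centred, with its crank pointing straight at the price tag in front of that disc, and make sure each one stands still on its own without wobbling; leave the other things on the counter alone.

Things in the scene. Friction and masses are not known exactly. Their poses are not given: they have to be found in the camera images.
- mill_a_mid (a point): Slim walnut pepper mill, 160 mm tall, about 0.25 kg, balanced near this point, which is on its axis half-way up (80 mm from the flat foot). z axis: foot to head; x axis: towards the crank knob. Square wooden shaft, 40 x 40 mm with faces square to x and y, from the foot to 125 mm. It may be absent. Starts lying on a flat side on the mat, head away from the robot, crank level, left or right.
- mill_a_knob (a point): Centre of that mill's crank knob: 45 mm from the mill's axis along its x, 150 mm above its foot. Above the square shaft: steel neck 30 mm wide at 125 to 135 mm, flat crank arm 12 mm wide at 135 to 140 mm, reaching 53 mm along +x and 11 mm along -x; wooden knob 18 mm wide at 140 to 160 mm. The crank is locked, it does not turn.
- mill_b_mid (a point): Slim walnut pepper mill, 160 mm tall, about 0.25 kg, balanced near this point, which is on its axis half-way up (80 mm from the flat foot). z axis: foot to head; x axis: towards the crank knob. Square wooden shaft, 40 x 40 mm with faces square to x and y, from the foot to 125 mm. It may be absent. Starts lying on a flat side on the mat, head away from the robot, crank level, left or right.
- mill_b_knob (a point): Centre of that mill's crank knob: 45 mm from the mill's axis along its x, 150 mm above its foot. Above the square shaft: steel neck 30 mm wide at 125 to 135 mm, flat crank arm 12 mm wide at 135 to 140 mm, reaching 53 mm along +x and 11 mm along -x; wooden knob 18 mm wide at 140 to 160 mm. The crank is locked, it does not turn.
- mill_c_mid (a point): Slim walnut pepper mill, 160 mm tall, about 0.25 kg, balanced near this point, which is on its axis half-way up (80 mm from the flat foot). z axis: foot to head; x axis: towards the crank knob. Square wooden shaft, 40 x 40 mm with faces square to x and y, from the foot to 125 mm. It may be absent. Starts lying on a flat side on the mat, head away from the robot, crank level, left or right.
- mill_c_knob (a point): Centre of that mill's crank knob: 45 mm from the mill's axis along its x, 150 mm above its foot. Above the square shaft: steel neck 30 mm wide at 125 to 135 mm, flat crank arm 12 mm wide at 135 to 140 mm, reaching 53 mm along +x and 11 mm along -x; wooden knob 18 mm wide at 140 to 160 mm. The crank is locked, it does not turn.
- tin_a_mid (a point): A flat round closed metal tin (may be absent), 60 mm across and 30 mm tall, 0.12 kg; this point is its centre, 15 mm above its underside. It starts flat on the display step.
- tin_b_mid (a point): A flat round closed metal tin (may be absent), 60 mm across and 30 mm tall, 0.12 kg; this point is its centre, 15 mm above its underside. It starts flat on the display step.
- display: Low wooden display step, fixed, 170 (x) x 340 (y) x 30 mm tall; origin at the centre of its underside. Its +x axis points to the customers' side (away from the robot), where three price tags stand along its edge, 60 mm above the counter. On its top, 30 mm up, are three round inlaid discs, 64 mm across, flush.
- place0 (a point): Centre of inlaid disc 0 on top of the display step (discs 105 mm apart along the step's y). Same axes as the step: +x points at this disc's price tag.
- tag0 (a point): Price tag in front of disc 0: a plain white card 50 mm wide, 28 mm tall on a brass foot, 94 mm from the disc's centre along the step's +x; this point is the card's centre, 46 mm above the counter.
- place1 (a point): Centre of inlaid disc 1 on top of the display step (discs 105 mm apart along the step's y). Same axes as the step: +x points at this disc's price tag.
- tag1 (a point): Price tag in front of disc 1: a plain white card 50 mm wide, 28 mm tall on a brass foot, 94 mm from the disc's centre along the step's +x; this point is the card's centre, 46 mm above the counter.
- place2 (a point): Centre of inlaid disc 2 on top of the display step (discs 105 mm apart along the step's y). Same axes as the step: +x points at this disc's price tag.
- tag2 (a point): Price tag in front of disc 2: a plain white card 50 mm wide, 28 mm tall on a brass foot, 94 mm from the disc's centre along the step's +x; this point is the card's centre, 46 mm above the counter.
- mat: Thin cork counter mat, fixed, 250 (x) x 400 (y) x 3 mm, on which the delivered mills lie at the start, at least about 100 mm apart; origin at the centre of its underside.
- box: Open wooden stock box, fixed: 165 (x) x 160 (y) x 60 mm tall outside, walls 8 mm; origin at the centre of its underside, its inner floor about 8 mm up. Two tins fit side by side along its y. Its lid is hinged on its far (+x) rim.
- lid_hinge (a point): On the hinge line of the lid, at the middle of the box's far rim; the hinge runs along the box's y.
- lid_edge (a point): Middle of the lid's free edge, half-way through its thickness.
- lid (a joint): Angle of the stock box's lid: 0 shut, growing as it opens, to 1.9 rad (leaning back beyond upright). An 8 mm board as large as the box (165 mm from hinge to free edge) with a brass knob, 43 mm tall, on its outer side 30 mm from the free edge. The stiff hinge stays where it is left; a few newtons at the edge move it. Starts wide open.

How it is judged:
At the end, for the whole second after the job is handed in: Every tin lies in the stock box at rest and the lid is shut (within 0.08 rad). Every mill stands on the step upright (within 0.06 rad) with its axis within 15 mm of the centre of a disc, its crank within 0.2 rad of the display's +x direction, released and still (under 0.02 m/s and 0.1 rad/s) (x of tin_a_mid in the frame of box between -0.07 and 0.07 m and y of tin_a_mid in the frame of box between -0.07 and 0.07 m and z of tin_a_mid in the frame of box between 0 and 0.05 m and linear speed of each of tin_a, tin_b, mill_a, mill_b, mill_c below 0.02 m/s and x of tin_b_mid in the frame of box between -0.07 and 0.07 m and y of tin_b_mid in the frame of box between -0.07 and 0.07 m and z of tin_b_mid in the frame of box between 0 and 0.05 m and value of joint lid below 0.08 rad and (horizontal distance between mill_a_mid and place0 below 0.015 m or horizontal distance between mill_a_mid and place1 below 0.015 m or horizontal distance between mill_a_mid and place2 below 0.015 m) and angle between each of mill_a_mid, mill_b_mid, mill_c_mid's own z axis and vertical below 0.06 rad and z of mill_a_mid in the frame of display between 0.104 and 0.116 m and angle between the x axis of each of mill_a_mid, mill_b_mid, mill_c_mid and the x axis of display, either way round below 0.2 rad and x of each of mill_a_knob, mill_b_knob, mill_c_knob in the frame of display above 0 m and angular speed of each of mill_a, mill_b, mill_c below 0.1 rad/s and (horizontal distance between mill_b_mid and place0 below 0.015 m or horizontal distance between mill_b_mid and place1 below 0.015 m or horizontal distance between mill_b_mid and place2 below 0.015 m) and z of mill_b_mid in the frame of display between 0.104 and 0.116 m and (horizontal distance between mill_c_mid and place0 below 0.015 m or horizontal distance between mill_c_mid and place1 below 0.015 m or horizontal distance between mill_c_mid and place2 below 0.015 m) and z of mill_c_mid in the frame of display between 0.104 and 0.116 m); the robot touches nothing.
It fails at once if another thing on the counter is moved more than 40 mm (distance of any of weight, weight2, jar, tape, scoopcup, phone, pad from where it was at the start of the episode above 0.04 m).
Of tin_a, tin_b only 1 to 2 are there at a start; the rules pass over those that are not, and their reading is None.
Of mill_a, mill_b, mill_c only 2 to 3 are there at a start; the rules pass over those that are not, and their reading is None.
At some moment in a run one of tin_a, tin_b may be knocked a few centimetres aside while the robot is not near it.
Once in a run the grip may slacken for a moment while it holds something.
It also fails if it takes over 210 s, if anything falls off the work surface, if the arm or the gripper's body presses on something with over 40 N, if the wrist force passes 120 N, or if a joint passes its speed limit or range.

## Working session

There is one attempt and no reset: what is moved stays moved. The work goes in short steps, Python scripts to look and compute and a shell command to move; the robot and the scene stay as the last step left them, time stands still between calls to the robot, and variables do not carry over. Pictures are saved under pics/ and viewed, at most 14 in all, crops included, and the job is handed in when it is done.

```bash
mkdir -p pics; ls
python3 - <<'E'
from workcell import manip
import cv2,numpy as np
np.set_printoptions(precision=4,suppress=True)
print(manip.get_obs())
for n in("scene","top","wrist"):
    p=manip.camera_params(n);print(n,p)
    cv2.imwrite(f'pics/{n}0.png',manip.camera(n)[:,:,::-1])
print(manip.grip_point_offset)
E
```

```text
pics
{'clock': 0.0, 'joint_pos': array([ 1.0954,  0.3329, -0.0647,  1.4609,  0.0216,  1.3499, -0.0885]), 'joint_velocities': array([-0.0014, -0.0011,  0.0005, -0.0009, -0.0015,  0.0015,  0.0004]), 'tau': array([  0.0008, -62.5449,   0.0504, -39.1608,   0.0164,   0.0098,
         0.    ]), 'position': array([ 0.2733, -0.5617,  0.2305]), 'ee_rot': array([ 0.9745,  0.2245, -0.0002, -0.0007]), 'ft_force': array([-0.6855, -0.1934, -0.3913]), 'torque': array([-0.0107,  0.0038,  0.0759]), 'grasp_force': 0.0, 'grip_width': 1.0010918695481166}
scene {'fov_y': 45.987407582564174, 'cx': 311.5358878933092, 'cy': 244.03091240313742, 'camera_from_world': array([[ 0.0989,  0.9951,  0.0038, -0.0425],
       [-0.6255,  0.0592,  0.778 ,  0.2708],
       [ 0.774 , -0.0793,  0.6283, -1.9705],
       [ 0.    ,  0.    ,  0.    ,  1.    ]])}
top {'fov_y': 50.82631370966745, 'cx': 319.34220919928975, 'cy': 243.81536604345632, 'camera_from_world': array([[ 0.0061, -0.9998,  0.0169, -0.0333],
       [ 0.9928,  0.0081,  0.1199, -0.5195],
       [-0.12  ,  0.016 ,  0.9926, -1.1653],
       [ 0.    ,  0.    ,  0.    ,  1.    ]])}
wrist {'fov_y': 67.35860704846667, 'cx': 315.3475974426341, 'cy': 237.791812876301, 'T_tool_cam': array([[ 0.0007,  0.9479,  0.3185,  0.0821],
       [ 1.    , -0.0007, -0.0004, -0.0002],
       [-0.0002,  0.3185, -0.9479, -0.1428],
       [ 0.    ,  0.    ,  0.    ,  1.    ]])}
0.0187
```

View pics/top0.png

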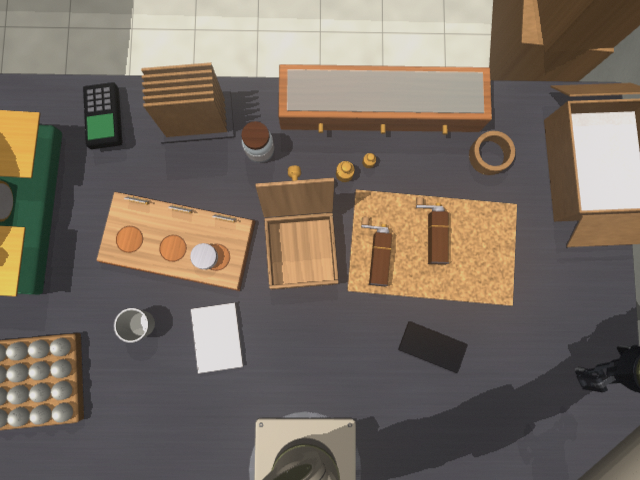

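View pics/scene0.png

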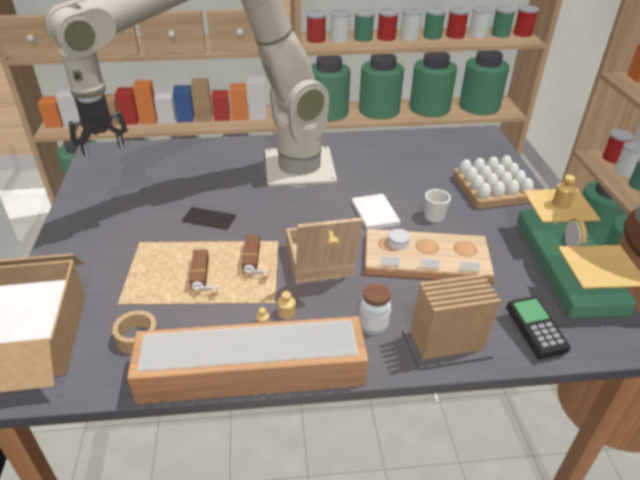

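The top view shows two mills on the mat, at about (381,258) and (438,236), both with the crank to the left (+y). There is one tin at (203,256) on the right-hand disc, and the box is open. The scene view confirms this. Next I'll measure positions.

```bash
cat > h.py <<'E'
from workcell import manip
import cv2,numpy as np
from scipy.spatial.transform import Rotation as R
np.set_printoptions(precision=4,suppress=True)
def cam(n,o=None):
    p=manip.camera_params(n); f=240/np.tan(np.radians(p['fov_y'])/2)
    if n=='wrist':
        o=o or manip.get_obs()
        T=np.eye(4);T[:3,:3]=R.from_quat(o['ee_rot']).as_matrix();T[:3,3]=o['position'];M=T@p['T_tool_cam']
    else: M=np.linalg.inv(p['camera_from_world'])
    return f,p['cx'],p['cy'],M
def px2w(c,uv,z):
    f,cx,cy,M=c; uv=np.atleast_2d(uv).astype(float)
    d=np.c_[(uv[:,0]-cx)/f,-(uv[:,1]-cy)/f,-np.ones(len(uv))]@M[:3,:3].T
    return M[:3,3]+d*((z-M[2,3])/d[:,2])[:,None]
def snap(n,name=None):
    o=manip.get_obs(); im=manip.camera(n)[:,:,::-1].copy()
    if name: cv2.imwrite(f'pics/{name}.png',im)
    return im,cam(n,o)
def blobs(m,a=60):
    m=cv2.morphologyEx(m,cv2.MORPH_OPEN,np.ones((3,3),np.uint8))
    cs,_=cv2.findContours(m,cv2.RETR_EXTERNAL,cv2.CHAIN_APPROX_NONE)
    return sorted([c for c in cs if cv2.contourArea(c)>a],key=cv2.contourArea,reverse=True)
def down(yaw,tilt=0): # tool x dir at azimuth yaw, z down
    return R.from_euler('z',yaw)*R.from_euler('x',np.pi)
def to(p,rot=None):
    o=manip.get_obs(); r=R.from_quat(o['ee_rot']); d=r.inv().apply(np.array(p)-o['position'])
    print('shift/.08',(d/.08).round(3),'turn/45', ((r.inv()*rot).as_rotvec()/np.radians(45)).round(3) if rot else '')
E
python3 - <<'E'
from h import *
im=cv2.imread('pics/top0.png');c=cam('top')
g=cv2.cvtColor(im,cv2.COLOR_BGR2HSV)
# step / box outlines
wood=cv2.inRange(g,(5,60,110),(25,200,255)); 
for b in blobs(wood,400):
    r=cv2.minAreaRect(b); print('wood',r, px2w(c,cv2.boxPoints(r),.03)[:,:2].ravel())
disc=cv2.inRange(g,(3,150,90),(14,255,220))
for b in blobs(disc,100):
    r=cv2.minAreaRect(b); print('disc',r,px2w(c,r[0],.03)[0,:2])
mil=cv2.inRange(g,(0,70,20),(12,255,110))
for b in blobs(mil,150):
    r=cv2.minAreaRect(b); print('mill',r,px2w(c,r[0],.043)[0,:2], px2w(c,cv2.boxPoints(r),.043)[:,:2].ravel())
tin=cv2.inRange(g,(90,10,120),(130,80,255))
for b in blobs(tin,150):
    r=cv2.minAreaRect(b); print('tin',r,px2w(c,r[0],.06)[0,:2])
cv2.imwrite('pics/c.png',cv2.resize(im[170:310,90:530],(800,255)))
E
```

```text
wood ((433.4691162109375, 247.27288818359375), (166.77847290039062, 102.76649475097656), 5.1281914710998535) [ 0.4088 -0.0925  0.6544 -0.1147  0.6217 -0.5158  0.3765 -0.4837]
wood ((384.78289794921875, 91.71797180175781), (213.09890747070312, 53.2552490234375), 0.7440592050552368) [ 0.8313  0.0735  0.9682  0.074   0.9686 -0.4565  0.8308 -0.45  ]
wood ((174.27012634277344, 240.18797302246094), (145.39173889160156, 72.33577728271484), 11.633633613586426) [0.4752 0.4945 0.645  0.4699 0.5771 0.1292 0.4089 0.1596]
wood ((298.079345703125, 225.4517364501953), (121.49554443359375, 77.48143005371094), 85.2363510131836) [ 0.7024  0.128   0.7204 -0.0582  0.428  -0.0829  0.4118  0.0982]
wood ((17.52528953552246, 143.5953369140625), (39.173561096191406, 66.37049865722656), 3.5763344764709473) [0.6778 0.743  0.8422 0.7465 0.8373 0.6522 0.6728 0.6502]
wood ((603.4944458007812, 229.3812255859375), (31.155174255371094, 72.48928833007812), 87.27368927001953) [ 0.5933 -0.6248  0.6034 -0.8017  0.5276 -0.7999  0.5179 -0.6243]
wood ((12.0, 261.0), (70.0, 24.0), 90.0) [0.5561 0.7234 0.5566 0.6674 0.3924 0
[... 432 characters left out ...]
, 412.19598388671875), (31.931053161621094, 77.54683685302734), 79.69515228271484) [0.1504 0.6924 0.1815 0.5231 0.1125 0.5059 0.082  0.6741]
wood ((38.005149841308594, 379.6134033203125), (16.119720458984375, 76.51190948486328), 87.39744567871094) [0.217  0.6972 0.2254 0.525  0.1896 0.5211 0.1813 0.6927]
wood ((37.53087615966797, 359.5374450683594), (16.028461456298828, 75.1883316040039), 89.13194274902344) [0.2644 0.7002 0.2677 0.5296 0.2318 0.5268 0.2285 0.6967]
disc ((128.5, 239.0), (24.0, 25.0), 90.0) [0.5277 0.4209]
disc ((172.0, 248.0), (24.0, 24.0), 90.0) [0.5072 0.3178]
mill ((255.0, 134.5), (27.0, 26.0), 90.0) [0.7818 0.1269] [0.8151 0.1589 0.8159 0.0963 0.7487 0.0951 0.748  0.1572]
```

View pics/c.png

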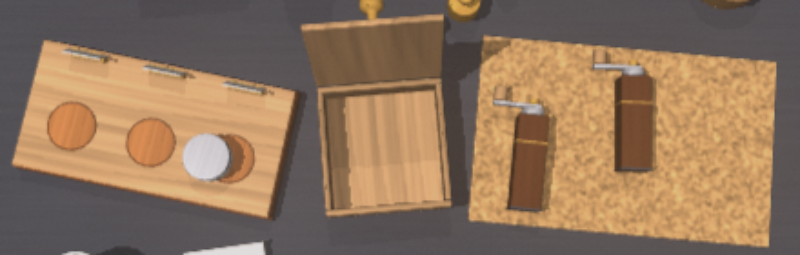

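```bash
python3 - <<'E'
from h import *
im=cv2.imread('pics/top0.png');c=cam('top')
g=cv2.cvtColor(im,cv2.COLOR_BGR2HSV); print(g[258,381],g[236,438],g[256,203])
m=np.zeros_like(g[:,:,0]); m[205:295,352:515]=255
mil=cv2.inRange(g,(0,60,20),(15,255,135))&m
for b in blobs(mil,100):
    r=cv2.minAreaRect(b); print('mill',r,px2w(c,r[0],.043)[0,:2], px2w(c,cv2.boxPoints(r),.043)[:,:2])
tin=cv2.inRange(g,(0,0,130),(180,50,255)); tin[:235]=0;tin[280:]=0;tin[:,:180]=0;tin[:,235:]=0
for b in blobs(tin,100):
    r=cv2.minEnclosingCircle(b); print('tin',r,px2w(c,r[0],.06)[0,:2])
print('box',px2w(c,[(269.9,287.7),(338,284.4),(266,216.8),(333.7,214)],.06)[:,:2])
E
python3 -m inch '[[[-1,0,-1],[0,0,0]],[[-1,0,-1],[0,0,0]],[[-1,0,-1],[0,0,0]],[[-1,0,-1],[0,0,0]],[[-1,0,-1],[0,0,0]],[[-1,0,-1],[0,0,0]],[[-1,0,-1],[0,0,0]],[[-1,0,-1],[0,0,0]],[[-1,0,-1],[0,0,0]],[[-1,0,-1],[0,0,0]]]'
```

```text
[ 12 150 117] [ 12 150 117] [165   7 210]
mill ((438.5, 245.5), (37.0, 21.0), 90.0) [ 0.5166 -0.3101] [[ 0.5605 -0.2862]
 [ 0.5609 -0.336 ]
 [ 0.4731 -0.3339]
 [ 0.4728 -0.2844]]
mill ((379.7828369140625, 266.10693359375), (19.349597930908203, 35.460426330566406), 4.763641834259033) [ 0.467  -0.1711] [[ 0.4274 -0.1449]
 [ 0.5103 -0.1523]
 [ 0.5069 -0.1976]
 [ 0.424  -0.1898]]
mill ((438.0, 218.0), (14.0, 20.0), 90.0) [ 0.5823 -0.3104] [[ 0.5989 -0.2869]
 [ 0.5993 -0.3346]
 [ 0.5657 -0.3338]
 [ 0.5653 -0.2862]]
mill ((382.0, 239.5), (15.0, 18.0), 90.0) [ 0.5298 -0.1769] [[ 0.5474 -0.1558]
 [ 0.5478 -0.1983]
 [ 0.5122 -0.1979]
 [ 0.5118 -0.1555]]
tin ((202.5833282470703, 255.5833282470703), 12.923483848571777) [0.4869 0.2389]
box [[ 0.4144  0.0832]
 [ 0.423  -0.0725]
 [ 0.5785  0.0952]
 [ 0.5865 -0.0622]]
clock: 1.15
position: [0.2017, -0.5969, 0.3112]
ee_rot: [0.974, 0.225, 0.0, -0.0]
ft_force: [-0.6, -0.2, -0.2]
grip_width: 1.003
grasp_force: 0.0
```

The tin is at (0.487,0.239), the display yaw is about -0.195, the box centre is about (0.50,0.01) and the mills are near y=-0.17 and y=-0.31. I'll move to the tin first.

```bash
for i in 1 2 3 4 5 6 7; do python3 -m inch '[[[0.2,-0.2,0],[0,0,0]],[[0.5,-0.5,0],[0,0,0]],[[0.8,-0.8,0],[0,0,0]],[[1,-1,0],[0,0,0]],[[1,-1,0],[0,0,0]],[[1,-1,0],[0,0,0]],[[1,-1,0],[0,0,0]],[[1,-1,0],[0,0,0]],[[1,-1,0],[0,0,0]],[[1,-1,0],[0,0,0]]]' | grep -E "clock|pos"; done
python3 - <<'E'
from h import *
o=manip.get_obs();print(o['joint_pos'])
to([.487,.239,.2],down(-.195)); im,c=snap('wrist','w1')
E
```

```text
clock: 2.15
position: [0.2382, -0.4904, 0.3111]
clock: 3.15
position: [0.2752, -0.3835, 0.3112]
clock: 4.15
position: [0.3122, -0.2765, 0.3112]
clock: 5.15
position: [0.3491, -0.1696, 0.3112]
clock: 6.15
position: [0.3861, -0.0627, 0.3113]
clock: 7.15
position: [0.4231, 0.0442, 0.3113]
clock: 8.15
position: [0.4601, 0.1511, 0.3114]
[ 0.552   0.0482 -0.9777  1.6479  0.0409  1.4667 -1.5482]
shift/.08 [ 0.783 -0.843  1.392] turn/45 [ 0.001 -0.     0.824]
```

View pics/w1.png

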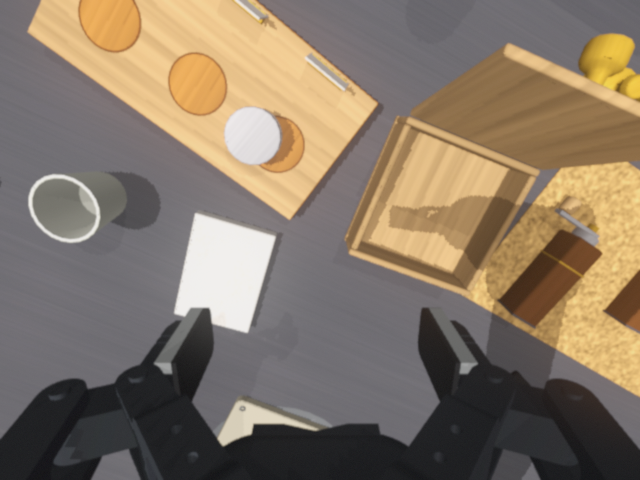

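The wrist view shows the tin at (252,136), the box centred near (445,200), and a mill at (550,280). Refining these positions from this view.

Run:
```python
from h import *
im=cv2.imread('pics/w1.png');c=cam('wrist');g=cv2.cvtColor(im,cv2.COLOR_BGR2HSV)
t=cv2.inRange(g,(0,0,130),(180,60,255));t[:90]=0;t[185:]=0;t[:,:200]=0;t[:,300:]=0
b=blobs(t)[0];r=cv2.fitEllipse(b);print('tin',r,px2w(c,r[0],.06)[0])
for n,p in (('d0',(110,19)),('d1',(198,84))): print(n,px2w(c,p,.03)[0])
print('box rim',px2w(c,[(400,118),(538,172),(347,240),(467,290)],.06)[:,:2])
print('mill1',px2w(c,[(499,299),(529,327),(557,229),(601,252)],.043)[:,:2])
p=px2w(c,r[0],.06)[0]; to([p[0],p[1],.10]);
```

```text
tin ((252.28411865234375, 135.15635681152344), (56.311180114746094, 58.684608459472656), 144.7689971923828) [0.4884 0.2388 0.06  ]
d0 [0.5273 0.4194 0.03  ]
d1 [0.5085 0.3165 0.03  ]
box rim [[ 0.5714  0.1075]
 [ 0.5888 -0.0557]
 [ 0.4285  0.095 ]
 [ 0.4353 -0.0657]]
mill1 [[ 0.4382 -0.1205]
 [ 0.4214 -0.18  ]
 [ 0.546  -0.1282]
 [ 0.5459 -0.1951]]
shift/.08 [ 0.796 -0.832  2.642] turn/45
```

```bash
python3 -m inch '[[[0.3,-0.3,0.2],[0,0,0]],[[0.6,-0.6,0.5],[0,0,0]],[[0.8,-0.83,0.8],[0,0,0]],[[0.8,-0.83,1],[0,0,0]],[[0.8,-0.83,1],[0,0,0]],[[0.8,-0.83,1],[0,0,0]],[[0.8,-0.83,1],[0,0,0]],[[0.8,-0.83,1],[0,0,0]],[[0.8,-0.83,1],[0,0,0]],[[0.8,-0.83,1],[0,0,0]]]' | grep pos
python3 -m inch '[[[0,0,0.3],[0,0,0]],[[0,0,0.6],[0,0,0]],[[0,0,0.9],[0,0,0]],[[0,0,1],[0,0,0]],[[0,0,1],[0,0,0]],[[0,0,1],[0,0,0]],[[0,0,1],[0,0,0]],[[0,0,1],[0,0,0]],[[0,0,1],[0,0,0]],[[0,0,1],[0,0,0]]]' | grep pos
python3 - <<'E'
from h import *
im,c=snap('wrist','w2');g=cv2.cvtColor(im,cv2.COLOR_BGR2HSV)
t=cv2.inRange(g,(0,0,130),(180,60,255))
for b in blobs(t,1500):
    r=cv2.fitEllipse(b);print('tin',r,px2w(c,r[0],.06)[0])
to([.4884,.2388,.035])
E
```

```text
position: [0.4888, 0.239, 0.2317]
position: [0.4887, 0.2393, 0.1516]
tin ((259.14434814453125, 383.90625), (107.31785583496094, 132.6849365234375), 76.31562042236328) [0.3621 0.2273 0.06  ]
tin ((314.61102294921875, 240.3899688720703), (83.62059020996094, 85.31929779052734), 133.14569091796875) [0.4898 0.2405 0.06  ]
tin ((25.582096099853516, 346.1041564941406), (78.89707946777344, 109.61629486083984), 106.46842193603516) [0.3165 0.4015 0.06  ]
shift/.08 [-0.006  0.003  1.456] turn/45
```

```bash
python3 -m inch '[[[0,0,0.3],[0,0,0]],[[0,0,0.6],[0,0,0]],[[0,0,0.9],[0,0,0]],[[0,0,1],[0,0,0]],[[0,0,1],[0,0,0]],[[0,0,1],[0,0,0]],[[0,0,1],[0,0,0]],[[0,0,1],[0,0,0]],[[0,0,1],[0,0,0]],[[0,0,1],[0,0,0]]]' | grep pos
python3 -m inch '[[[0.02,0,0.2],[0,0,0]],[[0.02,0,0.45],[0,0,0]],[[0.02,0,0.45],[0,0,0]],[[0.02,0,0.45],[0,0,0]],[[0.02,0,0.45],[0,0,0]],[[0.02,0,0.45],[0,0,0]],[[0.02,0,0.45],[0,0,0]],[[0.02,0,0.45],[0,0,0]],[[0.02,0,0.45],[0,0,0]],[[0.02,0,0.45],[0,0,0]]]' | grep -E 'pos|force'
python3 -m inch '[[[0,0,0],[0,0,0]],[[0,0,0],[0,0,0]],[[0,0,0],[0,0,0]],[[0,0,0],[0,0,0]],[[0,0,0],[0,0,0]],[[0,0,0],[0,0,0]],[[0,0,0],[0,0,0]],[[0,0,0],[0,0,0]],[[0,0,0],[0,0,0]],[[0,0,0],[0,0,0]]]' 0 50
python3 -m inch '[[[0,0,-0.2],[0,0,0]],[[0,0,-0.4],[0,0,0]],[[0,0,-0.6],[0,0,0]],[[0,0,-0.8],[0,0,0]],[[0,0,-1],[0,0,0]],[[0,0,-1],[0,0,0]],[[0,0,-1],[0,0,0]],[[0,0,-1],[0,0,0]],[[0,0,-1],[0,0,0]],[[0,0,-1],[0,0,0]]]'
python3 - <<'E'
from h import *
to([.505,.022,.14])
E
```

```text
position: [0.4888, 0.2392, 0.0716]
position: [0.4901, 0.2399, 0.0354]
ft_force: [0.3, 0.2, 0.6]
grasp_force: 0.0
clock: 13.25
position: [0.49, 0.24, 0.0359]
ee_rot: [0.974, 0.224, 0.0, 0.0]
ft_force: [-2.6, -2.3, 7.2]
grip_width: 0.674
grasp_force: 52.3
clock: 14.25
position: [0.4897, 0.2398, 0.1147]
ee_rot: [0.974, 0.225, -0.0, 0.0]
ft_force: [-0.4, 0.3, -1.2]
grip_width: 0.676
grasp_force: 54.0
shift/.08 [-1.02   2.532 -0.316] turn/45
```

```bash
python3 -m inch '[[[0,0,-0.4],[0,0,0]],[[-0.1,0.2,-0.4],[0,0,0]],[[-0.2,0.4,-0.4],[0,0,0]],[[-0.3,0.6,-0.4],[0,0,0]],[[-0.35,0.84,-0.4],[0,0,0]],[[-0.35,0.84,-0.4],[0,0,0]],[[-0.35,0.84,-0.4],[0,0,0]],[[-0.35,0.84,-0.4],[0,0,0]],[[-0.35,0.84,-0.4],[0,0,0]],[[-0.35,0.84,-0.4],[0,0,0]]]' | grep -E 'pos|grasp'
for i in 1 2; do python3 -m inch '[[[-0.05,0.15,0],[0,0,0]],[[-0.15,0.35,0],[0,0,0]],[[-0.25,0.6,0],[0,0,0]],[[-0.34,0.84,0],[0,0,0]],[[-0.34,0.84,0],[0,0,0]],[[-0.34,0.84,0],[0,0,0]],[[-0.34,0.84,0],[0,0,0]],[[-0.34,0.84,0],[0,0,0]],[[-0.34,0.84,0],[0,0,0]],[[-0.34,0.84,0],[0,0,0]]]' | grep -E 'pos|grasp'; done
python3 -m inch '[[[0,0,0.2],[0,0,0]],[[0,0,0.4],[0,0,0]],[[0,0,0.6],[0,0,0]],[[0,0,0.8],[0,0,0]],[[0,0,1],[0,0,0]],[[0,0,1],[0,0,0]],[[0,0,1],[0,0,0]],[[0,0,1],[0,0,0]],[[0,0,1],[0,0,0]],[[0,0,1],[0,0,0]]]'
python3 - <<'E'
from h import *
o=manip.get_obs(); print(o['joint_pos']); to([.503,.018,.02])
E
```

```text
position: [0.494, 0.168, 0.1473]
grasp_force: 54.4
position: [0.4991, 0.0954, 0.1473]
grasp_force: 54.4
position: [0.5041, 0.023, 0.1473]
grasp_force: 54.4
clock: 18.25
position: [0.5045, 0.0225, 0.0679]
ee_rot: [0.975, 0.224, 0.0, 0.0]
ft_force: [-0.4, 0.4, -1.3]
grip_width: 0.682
grasp_force: 54.4
[ 0.6482  0.3677 -0.8935  1.9177  0.3373  1.0124 -1.513 ]
shift/.08 [-0.042  0.042  0.598] turn/45
```

```bash
python3 -m inch '[[[-0.02,0,0.2],[0,0,0]],[[-0.04,0.04,0.4],[0,0,0]],[[-0.04,0.04,0.6],[0,0,0]],[[-0.04,0.04,0.6],[0,0,0]],[[-0.04,0.04,0.6],[0,0,0]],[[-0.04,0.04,0.6],[0,0,0]],[[-0.04,0.04,0.6],[0,0,0]],[[-0.04,0.04,0.6],[0,0,0]],[[-0.04,0.04,0.6],[0,0,0]],[[-0.04,0.04,0.6],[0,0,0]]]' 
python3 -m inch '[[[0,0,0],[0,0,0]],[[0,0,0],[0,0,0]],[[0,0,0],[0,0,0]],[[0,0,0],[0,0,0]],[[0,0,0],[0,0,0]],[[0,0,0],[0,0,0]],[[0,0,-0.2],[0,0,0]],[[0,0,-0.5],[0,0,0]],[[0,0,-0.8],[0,0,0]],[[0,0,-1],[0,0,0]]]' 0.9
for i in 1 2 3; do python3 -m inch '[[[0,0,-0.3],[0,0,0]],[[0,0,-0.6],[0,0,0]],[[0,0,-0.8],[0,0,0]],[[0,0,-0.85],[0,0,0]],[[0,0,-0.85],[0,0,0]],[[0,0,-0.85],[0,0,0]],[[0,0,-0.85],[0,0,0]],[[0,0,-0.85],[0,0,0]],[[0,0,-0.85],[0,0,0]],[[0,0,-0.85],[0,0,0]]]' 0 | grep pos; done
python3 - <<'E'
from h import *
c=cam('top'); snap('wrist','w3');t,_=snap('top');print(px2w(c,[(345,170),(257,140)],.03))
to([.71,.075,.26])
w=cv2.imread('pics/w3.png'); cv2.imwrite('pics/c2.png',np.hstack([cv2.resize(w,(400,300)),cv2.resize(t[120:310,170:423],(400,300))]))
E
```

```text
clock: 19.25
position: [0.5028, 0.0182, 0.0195]
ee_rot: [0.974, 0.224, 0.0, 0.0]
ft_force: [0.3, 1.1, -1.2]
grip_width: 0.679
grasp_force: 54.4
clock: 20.25
position: [0.5034, 0.0186, 0.1018]
ee_rot: [0.974, 0.225, 0.001, 0.0]
ft_force: [-0.4, -0.4, -0.9]
grip_width: 0.897
grasp_force: 0.0
position: [0.5026, 0.0184, 0.1671]
position: [0.5026, 0.0184, 0.2351]
position: [0.5026, 0.0183, 0.3031]
[[ 0.7001 -0.0906  0.03  ]
 [ 0.7725  0.1233  0.03  ]]
shift/.08 [2.641 0.497 0.54 ] turn/45
```

View pics/c2.png

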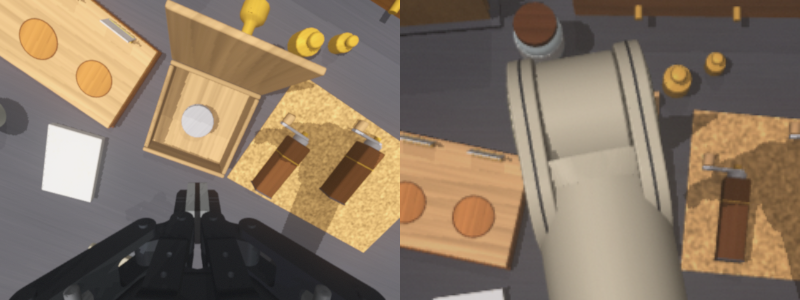

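The tin lies in the box centre. The lid leans back with its knob at the middle and clear space on the left, so I'll reach behind the lid at y≈0.075.

```bash
for i in 1 2 3; do python3 -m inch '[[[0.2,0.05,0],[0,0,0]],[[0.5,0.1,0],[0,0,0]],[[0.7,0.15,0],[0,0,0]],[[0.88,0.17,0],[0,0,0]],[[0.88,0.17,0],[0,0,0]],[[0.88,0.17,0],[0,0,0]],[[0.88,0.17,0],[0,0,0]],[[0.88,0.17,0],[0,0,0]],[[0.88,0.17,0],[0,0,0]],[[0.88,0.17,0],[0,0,0]]]' | grep pos; done
python3 -m inch '[[[0,0,0.2],[0,0,0]],[[0,0,0.4],[0,0,0]],[[0,0,0.6],[0,0,0]],[[0,0,0.8],[0,0,0]],[[0,0,1],[0,0,0]],[[0,0,1],[0,0,0]],[[0,0,1],[0,0,0]],[[0,0,1],[0,0,0]],[[0,0,1],[0,0,0]],[[0,0,1],[0,0,0]]]' | grep -E "pos|ft"
python3 -m inch '[[[0,0,0.1],[0,0,0]],[[0,0,0.2],[0,0,0]],[[0,0,0.3],[0,0,0]],[[0,0,0.4],[0,0,0]],[[0,0,0.4],[0,0,0]],[[0,0,0.4],[0,0,0]],[[0,0,0.4],[0,0,0]],[[0,0,0.4],[0,0,0]],[[0,0,0.4],[0,0,0]],[[0,0,0.4],[0,0,0]]]' | grep -E "pos|ft"
python3 - <<'E'
from h import *
for p in ([.6,.07,.205],[.543,.07,.198],[.494,.07,.172],[.459,.07,.13],[.445,.07,.09],[.443,.07,.07]): to(p)
E
```

```text
position: [0.5718, 0.0367, 0.3035]
position: [0.641, 0.0552, 0.3035]
position: [0.7103, 0.0738, 0.3035]
position: [0.7106, 0.0742, 0.224]
ft_force: [-0.3, -0.2, 0.4]
position: [0.7105, 0.074, 0.1915]
ft_force: [0.2, 0.1, -0.2]
shift/.08 [-1.264 -0.559 -0.169] turn/45 
shift/.08 [-1.905 -0.87  -0.082] turn/45 
shift/.08 [-2.456 -1.139  0.243] turn/45 
shift/.08 [-2.849 -1.33   0.768] turn/45 
shift/.08 [-3.007 -1.407  1.268] turn/45 
shift/.08 [-3.029 -1.418  1.518] turn/45
```

```bash
f='pos|ft'
python3 -m inch '[[[-0.1,-0.04,0],[0,0,0]],[[-0.2,-0.09,0],[0,0,0]],[[-0.3,-0.13,0],[0,0,0]],[[-0.4,-0.18,0],[0,0,0]],[[-0.5,-0.22,-0.05],[0,0,0]],[[-0.6,-0.27,-0.05],[0,0,0]],[[-0.7,-0.31,-0.1],[0,0,0]],[[-0.8,-0.36,-0.1],[0,0,0]],[[-0.9,-0.4,-0.1],[0,0,0]],[[-0.95,-0.42,-0.1],[0,0,0]]]' | grep -E $f
python3 -m inch '[[[-0.07,-0.03,0],[0,0,0]],[[-0.13,-0.06,0],[0,0,0]],[[-0.2,-0.09,0],[0,0,0]],[[-0.26,-0.12,0],[0,0,0]],[[-0.33,-0.15,-0.02],[0,0,0]],[[-0.4,-0.18,-0.03],[0,0,0]],[[-0.46,-0.21,-0.04],[0,0,0]],[[-0.52,-0.24,-0.04],[0,0,0]],[[-0.6,-0.27,-0.04],[0,0,0]],[[-0.65,-0.3,-0.04],[0,0,0]]]' | grep -E $f
python3 -m inch '[[[-0.07,-0.03,0.01],[0,0,0]],[[-0.13,-0.06,0.02],[0,0,0]],[[-0.2,-0.09,0.04],[0,0,0]],[[-0.26,-0.12,0.06],[0,0,0]],[[-0.33,-0.15,0.08],[0,0,0]],[[-0.4,-0.18,0.11],[0,0,0]],[[-0.45,-0.21,0.14],[0,0,0]],[[-0.5,-0.24,0.17],[0,0,0]],[[-0.55,-0.26,0.2],[0,0,0]],[[-0.6,-0.28,0.22],[0,0,0]]]' | grep -E $f
python3 -m inch '[[[-0.06,-0.03,0.03],[0,0,0]],[[-0.11,-0.06,0.06],[0,0,0]],[[-0.16,-0.09,0.1],[0,0,0]],[[-0.21,-0.12,0.14],[0,0,0]],[[-0.25,-0.14,0.18],[0,0,0]],[[-0.3,-0.16,0.23],[0,0,0]],[[-0.34,-0.18,0.28],[0,0,0]],[[-0.38,-0.2,0.33],[0,0,0]],[[-0.42,-0.22,0.38],[0,0,0]],[[-0.45,-0.24,0.42],[0,0,0]]]' | grep -E $f
python3 - <<'E'
from h import *
snap('scene','s4')
E
```

```text
position: [0.6269, 0.071, 0.1997]
ft_force: [2.1, 0.5, 1.1]
position: [0.5695, 0.0698, 0.2025]
ft_force: [1.8, -0.6, -0.4]
position: [0.5167, 0.0691, 0.1846]
ft_force: [1.5, 0.4, 0.2]
position: [0.476, 0.0704, 0.1509]
ft_force: [1.2, -0.5, 0.8]
```

View pics/s4.png

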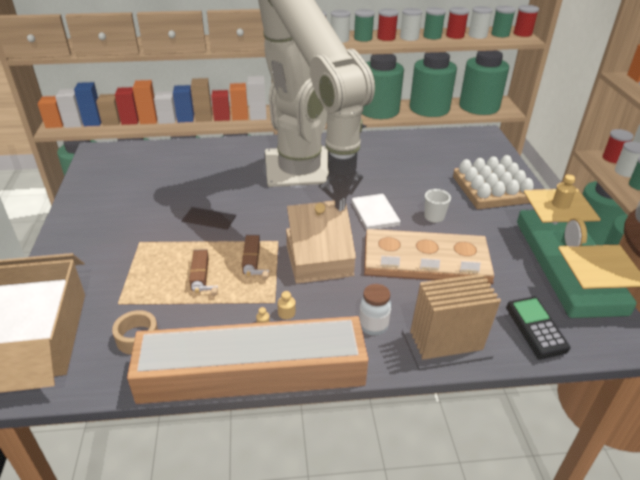

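The lid has swung over to about 40° with the finger on its outer face. Pressing it shut now.

```bash
f='pos|ft'
python3 -m inch '[[[-0.04,-0.02,0.05],[0,0,0]],[[-0.08,-0.04,0.1],[0,0,0]],[[-0.11,-0.06,0.15],[0,0,0]],[[-0.14,-0.07,0.2],[0,0,0]],[[-0.17,-0.08,0.25],[0,0,0]],[[-0.2,-0.1,0.3],[0,0,0]],[[-0.23,-0.11,0.35],[0,0,0]],[[-0.25,-0.12,0.4],[0,0,0]],[[-0.28,-0.13,0.45],[0,0,0]],[[-0.3,-0.14,0.5],[0,0,0]]]' | grep -E $f
python3 -m inch '[[[-0.01,0,0.05],[0,0,0]],[[-0.02,-0.01,0.1],[0,0,0]],[[-0.03,-0.01,0.15],[0,0,0]],[[-0.04,-0.02,0.2],[0,0,0]],[[-0.05,-0.02,0.25],[0,0,0]],[[-0.06,-0.03,0.3],[0,0,0]],[[-0.06,-0.03,0.35],[0,0,0]],[[-0.06,-0.03,0.38],[0,0,0]],[[-0.06,-0.03,0.4],[0,0,0]],[[-0.06,-0.03,0.4],[0,0,0]]]' | grep -E $f
python3 -m inch '[[[0,0,0.02],[0,0,0]],[[0,0,0.04],[0,0,0]],[[0,0,0.06],[0,0,0]],[[0,0,0.06],[0,0,0]],[[0,0,0.06],[0,0,0]],[[0,0,0.06],[0,0,0]],[[0,0,0.06],[0,0,0]],[[0,0,0.06],[0,0,0]],[[0,0,0.06],[0,0,0]],[[0,0,0.06],[0,0,0]]]' | grep -E $f
```

```text
position: [0.4497, 0.07, 0.111]
ft_force: [0.3, 0.1, 0.7]
position: [0.4445, 0.0702, 0.0791]
ft_force: [-0.4, -0.5, -0.6]
position: [0.4445, 0.0701, 0.0745]
ft_force: [-0.5, 0.4, 0.4]
```

```bash
f='pos|ft'
for i in 1 2; do python3 -m inch '[[[0,0,0.01],[0,0,0]],[[0,0,0.02],[0,0,0]],[[0,0,0.03],[0,0,0]],[[0,0,0.04],[0,0,0]],[[0,0,0.05],[0,0,0]],[[0,0,0.05],[0,0,0]],[[0,0,0.05],[0,0,0]],[[0,0,0.05],[0,0,0]],[[0,0,0.05],[0,0,0]],[[0,0,0.05],[0,0,0]]]' | grep -E $f; done
```

```text
position: [0.4446, 0.0701, 0.0705]
ft_force: [0.6, 0.3, -1.0]
position: [0.4447, 0.0702, 0.0681]
ft_force: [-12.8, -3.3, 32.0]
```

The lid is shut: the finger met firm resistance at z≈0.068. Next I'll lift, move to mill 1, and fit a kinematic model from the joint readings to check which tool orientations are reachable.

```bash
python3 -m inch '[[[0,0,-0.3],[0,0,0]],[[0,0,-0.6],[0,0,0]],[[0,0,-0.9],[0,0,0]],[[0,0,-1],[0,0,0]],[[0,0,-1],[0,0,0]],[[0,0,-1],[0,0,0]],[[0,0,-1],[0,0,0]],[[0,0,-1],[0,0,0]],[[0,0,-1],[0,0,0]],[[0,0,-1],[0,0,0]]]' 1 | grep pos
python3 -m inch '[[[0,0.2,-0.3],[0,0,0]],[[0,0.4,-0.6],[0,0,0]],[[0,0.6,-0.9],[0,0,0]],[[0,0.8,-1],[0,0,0]],[[0,1,-1],[0,0,0]],[[0,1,-1],[0,0,0]],[[0,1,-1],[0,0,0]],[[0,1,-1],[0,0,0]],[[0,1,-1],[0,0,0]],[[0,1,-1],[0,0,0]]]' | grep pos
cat > kin.py <<'E'
from h import *
import itertools
from scipy.optimize import least_squares
o=manip.get_obs()
J=np.array([[1.0954,.3329,-.0647,1.4609,.0216,1.3499,-.0885],[.552,.0482,-.9777,1.6479,.0409,1.4667,-1.5482],[.6482,.3677,-.8935,1.9177,.3373,1.0124,-1.513],o['joint_pos']])
Q=R.from_quat([[.9745,.2245,-.0002,-.0007],[.974,.225,0,0],[.975,.224,0,0],o['ee_rot']])
P=np.array([[.2733,-.5617,.2305],[.4601,.1511,.3114],[.5045,.0225,.0679],o['position']])
ax='zyzyzyz'
def ori(s,q): return [R.from_euler(a,k*x) for a,k,x in zip(ax,s,q)]
best=[]
for s in itertools.product([1,-1],repeat=7):
    rs=[]
    for q,t in zip(J,Q):
        r=R.identity()
        for x in ori(s,q): r=r*x
        rs.append((r.inv()*t))
    m=R.concatenate(rs); e=max((m.mean().inv()*m).magnitude()); best.append((e,s,m.mean()))
best.sort(key=lambda b:b[0])
E
cat kin.py > /tmp/k.py; echo 'for b in best[:6]: print(b[0],b[1],b[2].as_euler("zyx"))
print(J[-1])' >> /tmp/k.py; PYTHONPATH=. python3 /tmp/k.py
python3 - <<'E'
from h import *
to([.507,-.175,.23],down(-.085))
E
```

```text
position: [0.4444, 0.0702, 0.1462]
position: [0.4793, -0.0013, 0.2263]
shift/.08 [-0.64   2.103 -0.045] turn/45 [0.    0.    0.686]Traceback (most recent call last):
  File "/tmp/k.py", line 1, in <module>
    from h import *
  File "h.py", line 1, in <module>
    from workcell import manip
ModuleNotFoundError: No module named 'workcell'
```

```bash
mv /tmp/k.py k.py; python3 k.py
```

```text
0.0017777396120479021 (-1, 1, -1, 1, -1, 1, -1) [1.5705 0.0004 0.0002]
0.0019908503584711345 (1, -1, 1, -1, 1, -1, 1) [-2.4766 -0.0002 -0.0002]
0.0022514667537989475 (1, 1, 1, 1, 1, 1, 1) [-2.4766 -0.0001 -0.0005]
0.0025851280654068543 (-1, -1, -1, -1, -1, -1, -1) [ 1.5705  0.0003 -0.0001]
0.34159008558067794 (-1, -1, -1, 1, -1, 1, -1) [1.5469 0.3963 0.1172]
0.34164753563351197 (1, -1, 1, 1, 1, 1, 1) [-2.453   0.3959 -0.1172]
[ 0.8855  0.0949 -1.0116  1.7971  0.0837  1.2952 -1.2641]
```

```bash
cat >> kin.py <<'E'
S=(-1,1,-1,1,-1,1,-1); E0=R.from_euler('z',np.pi/2)
lo=np.array([-2.6,-.5,-1.47,.16,-1.27,.06,-2.6]);hi=np.array([2.6,2.12,1.34,2.42,4.41,2.06,2.6])
def fk(q,L):
    r=ori(S,q); p=np.array([0,0,L[0]]); A=r[0]*r[1]; p=p+A.apply([L[4],0,L[1]]); A=A*r[2]*r[3]
    p=p+A.apply([L[5],0,L[2]]); A=A*r[4]*r[5]; p=p+A.apply([L[6],0,L[3]]); return p,A*r[6]*E0
L=least_squares(lambda L:np.concatenate([np.r_[fk(q,L)[0]-p for q,p in zip(J,P)].ravel(),1e-4*L]),[.34,.4,.4,.3,0,0,0])
err=L.fun[:12]; L=L.x
def ik(p,rot,tries=40,seed=0):
    g=np.random.default_rng(seed);out=[]
    for i in range(tries):
        q0=J[-1] if i==0 else g.uniform(lo,hi)
        s=least_squares(lambda q:np.r_[10*(fk(q,L)[0]-p),(fk(q,L)[1].inv()*rot).as_rotvec()],np.clip(q0,lo+.01,hi-.01),bounds=(lo+.01,hi-.01),max_nfev=60)
        out.append((s.cost,s.x))
    return sorted(out,key=lambda t:(t[0]>1e-6, np.abs(t[1]-J[-1]).max() if t[0]<1e-6 else t[0]))
E
cat > k2.py <<'E'
from kin import *
print('L',L,np.abs(err).max())
a=-.195; dx=np.array([np.cos(a),np.sin(a),0]);dy=np.array([-np.sin(a),np.cos(a),0]);dz=np.array([0,0,1.])
for n,d in (('d2',(.487,.2145)),('d1',(.508,.317)),('d0',(.528,.42))):
  p=np.r_[d,.115]-.01*dy
  for m,M in (('xup',np.c_[dz,-dx,-dy]),('xdn',np.c_[-dz,dx,-dy]),('fwd',np.c_[dz,dy,dx]),('fw30',None)):
    if M is None: rot=R.from_matrix(np.c_[dz,dy,dx])*R.from_euler('y',0.6) 
    else: rot=R.from_matrix(M)
    o=ik(p,rot,12); ok=sum(c<1e-6 for c,_ in o); print(n,m,ok,o[0][0].round(5),o[0][1].round(2), rot.as_matrix()[:,2].round(2))
E
time python3 k2.py
```

```text
Traceback (most recent call last):
  File "k2.py", line 1, in <module>
    from kin import *
  File "kin.py", line 24
    L=least_squares(lambda L:np.concatenate([np.r_[fk(q,L)[0]-p for q,p in zip(J,P)].ravel(),1e-4*L]),[.34,.4,.4,.3,0,0,0])
                                             ^^^^^^^^^^^^^^^^^^^^^^^^^^^^^^^^^^^^^^^^^^^^^^^
SyntaxError: invalid syntax. Perhaps you forgot a comma?

real	0m0.041s
user	0m0.030s
sys	0m0.004s
```

```bash
sed -i 's/np.r_\[fk(q,L)\[0\]-p for q,p in zip(J,P)\].ravel()/np.ravel([fk(q,L)[0]-p for q,p in zip(J,P)])/' kin.py; time python3 k2.py
```

```text
L [-5.2108  0.4226  0.4711 -5.1303  0.0458 -0.0241  0.0297] 0.03691689297198919
d2 xup 0 0.91824 [ 1.73  1.07 -0.02  0.17  0.1   1.69 -1.66] [-0.19 -0.98  0.  ]
d2 xdn 0 0.91824 [1.73 1.07 0.07 0.17 0.02 1.68 1.49] [-0.19 -0.98  0.  ]Traceback (most recent call last):
  File "k2.py", line 8, in <module>
    else: rot=R.from_matrix(M)
              ~~~~~~~~~~~~~^^^
  File "scipy/spatial/transform/_rotation.pyx", line 1143, in scipy.spatial.transform._rotation.Rotation.from_matrix
ValueError: Non-positive determinant (left-handed or null coordinate frame) in rotation matrix 0: [[ 0.      0.1938  0.981 ]
 [ 0.      0.981  -0.1938]
 [ 1.      0.      0.    ]].

real	0m2.081s
user	0m2.545s
sys	0m0.092s
```

```bash
python3 -m inch '[[[-0.1,0.2,-0.05],[0,0,0]],[[-0.2,0.4,-0.1],[0,-0.15,0]],[[-0.3,0.6,-0.1],[0,-0.3,0]],[[-0.3,0.8,-0.1],[0,-0.45,0]],[[-0.3,1,-0.1],[0,-0.6,0]],[[-0.3,1,-0.1],[0,-0.7,0]],[[-0.3,1,-0.1],[0,-0.7,0]],[[-0.3,1,-0.1],[0,-0.7,0]],[[-0.3,1,-0.1],[0,-0.7,0]],[[-0.3,1,-0.1],[0,-0.7,0]]]' | grep pos
python3 -c "
from h import *
o=manip.get_obs();[print(repr(o[k])) for k in('joint_pos','ee_rot','position')]"
python3 -m inch '[[[0,0,0],[0,0.1,0]],[[0,0,0],[0,0.3,0]],[[0,0,0],[0,0.45,0]],[[0,0,0],[0,0.6,0]],[[0,0,0],[0,0.7,0]],[[0,0,0],[0,0.7,0]],[[0,0,0],[0,0.7,0]],[[0,0,0],[0,0.7,0]],[[0,0,0],[0,0.7,0]],[[0,0,0],[0,0.7,0]]]' | grep pos
python3 - <<'E'
from h import *
print(repr(manip.get_obs()['joint_pos']))
to([.507,-.175,.23],down(-.085))
E
```

```text
position: [0.4927, -0.0846, 0.2355]
array([ 0.5448,  0.5673, -0.8732,  1.4047,  0.4991,  1.9124, -1.451 ])
array([ 0.9383,  0.2156, -0.2634,  0.0614])
array([ 0.4927, -0.0846,  0.2355])
position: [0.4933, -0.0834, 0.2343]
array([ 1.0364,  0.165 , -1.0368,  1.7361,  0.1454,  1.3241, -1.1464])
shift/.08 [-0.349  1.104  0.052] turn/45 [-0.001  0.001  0.687]
```

```bash
python3 - <<'E'
s=open('kin.py').read()
s=s.replace(",o['joint_pos']])",",[0.8855,.0949,-1.0116,1.7971,.0837,1.2952,-1.2641],[.5448,.5673,-.8732,1.4047,.4991,1.9124,-1.451],o['joint_pos']])")
s=s.replace(",o['ee_rot']])",",[.974,.225,0,0],[.9383,.2156,-.2634,.0614],o['ee_rot']])")
s=s.replace(",o['position']])",",[.4793,-.0013,.2263],[.4927,-.0846,.2355],o['position']])").replace('fun[:12]','fun[:18]')
s=s.replace("[L[4],0,L[1]]","[L[4],L[7],L[1]]").replace("[L[5],0,L[2]]","[L[5],L[8],L[2]]").replace("[L[6],0,L[3]]","[L[6],L[9],L[3]]").replace(".3,0,0,0]",".3,0,0,0,0,0,0]")
open('kin.py','w').write(s)
k=open('k2.py').read().replace("np.c_[dz,dy,dx]","np.c_[dz,-dy,dx]"); open('k2.py','w').write(k)
E
python3 k2.py
```

```text
L [ 0.2583  0.4487  0.49    0.3432  0.      0.0002 -0.     -0.0218 -0.0234
 -0.0004] 3.853621821603426e-05
d2 xup 5 0.0 [-1.21  1.28  0.67  1.19  0.35  2.05  2.42] [-0.19 -0.98  0.  ]
d2 xdn 8 0.0 [-1.21  1.27  0.67  1.19  0.36  2.05 -0.73] [-0.19 -0.98  0.  ]
d2 fwd 1 0.0 [-1.19  0.69 -0.03  2.41  1.74  1.58  1.62] [ 0.98 -0.19  0.  ]
d2 fw30 2 0.0 [-1.24  1.27  0.16  2.1   1.62  2.05  1.28] [ 0.81 -0.16  0.56]
d1 xup 0 0.01444 [-1.35  1.44  0.96  0.98  0.16  2.05  2.59] [-0.19 -0.98  0.  ]
d1 xdn 0 0.01089 [-1.41  1.63  1.29  0.96 -0.08  2.05 -0.32] [-0.19 -0.98  0.  ]
d1 fwd 3 0.0 [-1.06  0.74 -0.19  2.18  1.76  1.66  1.82] [ 0.98 -0.19  0.  ]
d1 fw30 2 0.0 [-1.26  1.24  0.14  1.92  1.71  2.05  1.53] [ 0.81 -0.16  0.56]
d0 xup 0 0.07757 [-1.36  1.47  0.97  0.75  0.15  2.05  2.59] [-0.19 -0.98  0.  ]
d0 xdn 0 0.07046 [-1.41  1.62  1.31  0.74 -0.09  2.05 -0.32] [-0.19 -0.98  0.  ]
d0 fwd 5 0.0 [-1.61  0.86  0.37  1.96  1.49  1.31  1.93] [ 0.98 -0.19  0.  ]
d0 fw30 4 0.0 [-1.53  1.33  0.4   1.71  1.55  1.79  1.71] [ 0.81 -0.16  0.56]
```

The kinematic fit is exact, with about 0.04 mm residual. The plan per mill:
1. Pick it with the tool leaning back 30°.
2. Pitch it 90° and stand it on the mat.
3. Regrasp from the top and carry it to the disc.

Now checking the IK chain.

```bash
cat > k3.py <<'E'
from kin import *
def step(q,p,rot,w=.003):
    s=least_squares(lambda x:np.r_[10*(fk(x,L)[0]-p),(fk(x,L)[1].inv()*rot).as_rotvec(),w*(x-q)],np.clip(q,lo+.011,hi-.011),bounds=(lo+.01,hi-.01))
    return s.x, np.linalg.norm(fk(s.x,L)[0]-p), (fk(s.x,L)[1].inv()*rot).magnitude()
q=J[-1]; y0=-.085
def tilt(yaw,b): return down(yaw)*R.from_euler('y',-b)   # b>0 points back
seq=[('over',(.507,-.175,.23),tilt(y0,0))]
seq+=[('t30',(.507,-.175,.12),tilt(y0,.52)),('pick',(.507,-.175,.012),tilt(y0,.52)),('lift',(.48,-.175,.16),tilt(y0,.52))]
seq+=[('p%d'%d,(.48,-.175,.16),tilt(y0,.52-np.radians(d))) for d in (20,40,60,80,90)]
seq+=[('stand',(.48,-.175,.08),tilt(y0,.52-np.pi/2)),('back',(.40,-.168,.15),tilt(y0,.52-np.pi/2)),('up',(.42,-.17,.28),tilt(y0,-.5))]
seq+=[('top%d'%d,(.48,-.175,.28),tilt(y0+np.radians(d),0)) for d in (0,30,60,90)]
seq+=[('grab',(.48,-.175,.094),tilt(y0+np.pi/2,0)),('lift',(.48,-.175,.3),tilt(y0+np.pi/2,0)),('c1',(.46,0,.3),tilt(1,0)),('c2',(.47,.15,.3),tilt(.4,0)),('d2',(.487,.2145,.3),tilt(-.195,0)),('d2',(.487,.2145,.12),tilt(-.195,0)),('d1',(.508,.317,.3),tilt(-.195,0)),('d1',(.508,.317,.12),tilt(-.195,0))]
for n,p,r in seq:
    q,e,a=step(q,np.array(p),r); print(n,q.round(2),round(e*1e3,1),round(a,3))
E
python3 k3.py
```

```text
over [ 1.03  0.24 -0.9   1.66  0.19  1.33 -1.55] 0.0 0.0
t30 [ 0.66  0.72 -0.7   1.37  0.39  1.74 -1.72] 0.0 0.0
pick [ 0.64  0.84 -0.66  1.42  0.45  1.58 -1.75] 0.0 0.0
lift [ 0.71  0.63 -0.71  1.41  0.35  1.77 -1.7 ] 0.0 0.0
p20 [ 0.88  0.36 -0.77  1.68  0.26  1.38 -1.61] 0.0 0.0
p40 [ 1.01  0.06 -0.74  1.96  0.01  0.96 -1.38] 0.0 0.0
p60 [ 0.94 -0.17 -0.54  2.25 -0.45  0.58 -0.95] 0.0 0.0
p80 [ 1.23 -0.25 -0.7   2.41 -1.26  0.49 -0.12] 2.4 0.099
p90 [ 1.02 -0.2  -0.47  2.41 -1.26  0.5  -0.06] 5.5 0.258
stand [ 2.07  0.65 -1.46  2.41 -0.96  0.12  0.23] 8.1 0.257
back [ 2.48  0.02 -1.46  2.41 -1.26  1.    0.46] 10.2 0.375
up [ 1.31 -0.49 -0.65  2.14 -0.65  1.04 -0.76] 0.0 0.0
top0 [ 0.92  0.11 -0.71  1.65  0.07  1.41 -1.45] 0.0 0.0
top30 [ 0.95  0.11 -0.74  1.65  0.08  1.41 -0.93] 0.0 0.0
top60 [ 0.99  0.12 -0.78  1.65  0.08  1.41 -0.41] 0.0 0.0
top90 [ 1.02  0.12 -0.82  1.65  0.09  1.41  0.11] 0.0 0.0
grab [ 0.94  0.3  -0.77  1.89  0.24  1.05 -0.01] 0.0 0.0
lift [ 0.99  0.11 -0.78  1.61  0.08  1.45  0.12] 0.0 0.0
c1 [ 0.88 -0.03 -0.94  1.72 -0.03  1.44 -0.62] 0.0 0.0
c2 [ 0.58  0.09 -1.03  1.65  0.08  1.45 -1.62] 0.0 0.0
d2 [ 0.35  0.21 -0.97  1.56  0.17  1.47 -2.39] 0.0 0.0
d2 [ 0.28  0.36 -0.91  1.8   0.31  1.13 -2.5 ] 0.0 0.0
d1 [ 0.03  0.36 -0.87  1.39  0.28  1.51 -2.59] 0.0 0.0
d1 [-0.14  0.43 -0.62  1.64  0.27  1.16 -2.59] 0.0 0.0
```

```bash
cat > k4.py <<'E'
from kin import *
from k3 import step,tilt
import sys
a=-.195
cr=lambda a:(np.array([np.cos(a),np.sin(a),0]),np.array([-np.sin(a),np.cos(a),0]))
dx,dy=cr(a);dz=np.array([0,0,1.])
for b in (.35,.52,.6):
 for n,d in (('d2',(.487,.2145)),('d1',(.508,.317)),('d0',(.528,.42))):
  for m in ('up','dn'):
   M=R.from_matrix(np.c_[dz,-dx,-dy] if m=='up' else np.c_[-dz,dx,-dy])
   # rotate so tool z dips by b about dx
   rot=R.from_rotvec(dx*b)*M
   z=rot.as_matrix()[:,2]; p=np.r_[d,.115]+z*.012
   o=ik(p,rot,14); print(b,n,m,z.round(2),sum(c<1e-6 for c,_ in o),o[0][0].round(5),[x.round(2) for c,x in o[:2] if c<1e-6])
E
python3 k4.py | grep -v '^[a-z]'
```

```text
0.35 d2 up [-0.18 -0.92 -0.34] 7 0.0 [array([-0.75,  0.94, -0.11,  1.27,  0.64,  2.05,  2.01]), array([-0.76,  0.94, -0.1 ,  1.27,  0.63,  2.05,  2.02])]
0.35 d2 dn [-0.18 -0.92 -0.34] 9 0.0 [array([-0.75,  0.94, -0.11,  1.27,  0.64,  2.05, -1.13]), array([-0.75,  0.94, -0.11,  1.27,  0.64,  2.05, -1.13])]
0.35 d1 up [-0.18 -0.92 -0.34] 6 0.0 [array([-1.24,  1.29,  0.85,  0.95,  0.04,  2.05,  2.48]), array([-1.24,  1.29,  0.85,  0.95,  0.03,  2.05,  2.48])]
0.35 d1 dn [-0.18 -0.92 -0.34] 8 0.0 [array([-1.24,  1.29,  0.85,  0.95,  0.03,  2.05, -0.66]), array([-1.24,  1.29,  0.86,  0.95,  0.03,  2.05, -0.66])]
0.35 d0 up [-0.18 -0.92 -0.34] 0 0.02282 []
0.35 d0 dn [-0.18 -0.92 -0.34] 0 0.02282 []
0.52 d2 up [-0.17 -0.85 -0.5 ] 6 0.0 [array([-0.49,  0.89, -0.49,  1.32,  0.76,  2.04,  1.88]), array([-0.53,  0.88, -0.44,  1.33,  0.73,  2.02,  1.9 ])]
0.52 d2 dn [-0.17 -0.85 -0.5 ] 9 0.0 [array([-0.48,  0.9 , -0.52,  1.32,  0.77,  2.05, -1.27]), array([-0.48,  0.9 , -0.52,  1.32,  0.77,  2.05, -1.27])]
0.52 d1 up [-0.17 -0.85 -0.5 ] 3 0.0 [array([-0.88,  1.01,  0.01,  1.01,  0.48,  2.05,  
[... 305 characters left out ...]
[]
0.6 d2 up [-0.16 -0.81 -0.56] 6 0.0 [array([-0.35,  0.91, -0.7 ,  1.35,  0.83,  2.05,  1.82]), array([-0.4 ,  0.87, -0.61,  1.35,  0.78,  2.01,  1.85])]
0.6 d2 dn [-0.16 -0.81 -0.56] 9 0.0 [array([-0.35,  0.91, -0.7 ,  1.35,  0.83,  2.05, -1.33]), array([-0.37,  0.9 , -0.67,  1.35,  0.82,  2.04, -1.32])]
0.6 d1 up [-0.16 -0.81 -0.56] 4 0.0 [array([-0.73,  0.98, -0.26,  1.05,  0.61,  2.05,  1.98]), array([-0.73,  0.98, -0.25,  1.05,  0.6 ,  2.05,  1.99])]
0.6 d1 dn [-0.16 -0.81 -0.56] 8 0.0 [array([-0.72,  0.98, -0.27,  1.05,  0.61,  2.05, -1.16]), array([-0.73,  0.98, -0.25,  1.05,  0.6 ,  2.04, -1.15])]
0.6 d0 up [-0.16 -0.81 -0.56] 0 0.00175 []
0.6 d0 dn [-0.16 -0.81 -0.56] 0 0.00175 []
```

```bash
sed -i 's/^for n,p,r in seq:/if __name__=="__main__":\n  for n,p,r in seq:/' k3.py
cat > k5.py <<'E'
from kin import *
from k3 import step,tilt
from scipy.spatial.transform import Slerp
dx=np.array([np.cos(.195),-np.sin(.195),0]);dy=np.array([np.sin(.195),np.cos(.195),0]);dz=np.array([0,0,1.])
b=.52
def final(m,az=None): return R.from_rotvec(dx*b)*R.from_matrix(np.c_[dz,-dx,-dy] if m=='up' else np.c_[-dz,dx,-dy])
def pick(m,y0): 
    r=down(y0)*R.from_euler('y',-b)
    return r if m=='up' else r*R.from_euler('z',np.pi)
if __name__=="__main__":
 for m in('up','dn'):
  q=J[-1]; y0=-.085; A=pick(m,y0); F=final(m)
  if m=='dn':
    for k in range(1,7): q,e,a=step(q,np.array([.507,-.175,.23]),down(y0+np.pi*k/6-0)); 
    print('turned',q.round(2),e,a)
  tag=[]
  q,e,a=step(q,np.array([.507,-.175,.12]),A);print(m,'over',q.round(2),round(e*1e3,1),round(a,3))
  q,e,a=step(q,np.array([.507,-.175,.012]),A);print(m,'pick',q.round(2),round(e*1e3,1),round(a,3))
  sl=Slerp([0,1],R.concatenate([A,F])); print('angle',(A.inv()*F).magnitude())
  P0=np.array([.5,-.175,.3]);P1=np.array([.49,.25,.3])
  q,e,a=step(q,P0,A);print(m,'lift',q.round(2),round(e*1e3,1),round(a,3))
  for k in range(1,6): q,e,a=step(q,P0+(P1-P0)*k/5,A)
  print(m,'carry',q.round(2),round(e*1e3,1),round(a,3))
  for k in range(1,13): q,e,a=step(q,P1,sl(k/12)); print(m,k,q.round(2),round(e*1e3,1),round(a,3))
  z=F.as_matrix()[:,2]
  for d in((.487,.2145),(.508,.317)):
   q,e,a=step(q,np.r_[d,.115]+.012*z,F);print(m,d,q.round(2),round(e*1e3,1),round(a,3))
E
python3 k5.py
```

```text
up over [ 0.65  0.71 -0.67  1.37  0.37  1.73 -1.7 ] 0.0 0.0
up pick [ 0.63  0.83 -0.63  1.42  0.43  1.57 -1.74] 0.0 0.0
angle 2.1590260422153067
up lift [ 0.64  0.57 -0.69  1.18  0.31  2.03 -1.66] 0.0 0.0
up carry [ 0.08  0.62 -0.82  1.16  0.08  1.92 -2.36] 0.0 0.0
up 1 [ 0.05  0.56 -0.79  1.2   0.12  1.87 -2.5 ] 0.0 0.0
up 2 [-0.1   0.47 -0.59  1.24  0.1   1.83 -2.59] 0.0 0.0
up 3 [-0.58  0.38  0.05  1.29 -0.02  1.79 -2.59] 0.0 0.0
up 4 [-1.09  0.43  0.7   1.33 -0.14  1.77 -2.59] 0.0 0.0
up 5 [-1.38  0.58  1.12  1.35 -0.25  1.77 -2.59] 0.0 0.0
up 6 [-1.46  0.75  1.33  1.34 -0.33  1.81 -2.59] 0.6 0.038
up 7 [-1.43  0.83  1.33  1.28 -0.3   1.87 -2.59] 2.4 0.178
up 8 [-1.41  0.91  1.33  1.23 -0.26  1.93 -2.59] 3.9 0.315
up 9 [-1.39  0.99  1.33  1.17 -0.21  1.99 -2.59] 5.1 0.447
up 10 [-1.37  1.08  1.33  1.12 -0.14  2.05 -2.59] 6.1 0.572
up 11 [-1.39  1.14  1.33  1.12 -0.06  2.05 -2.59] 7.1 0.693
up 12 [-1.41  1.21  1.33  1.12  0.03  2.05 -2.59] 7.9 0.812
up (0.487, 0.2145) [-1.42  1.39  1.33  1.34 -0.34  1.83 -2.59] 7.2 0.881
up (0.508, 0.317) [-1.38  1.48  1.33  1.03 -0.32  2.   -2.59
[... 502 characters left out ...]
0.5  -0.83  1.25  0.28  1.84  0.31] 0.0 0.0
dn 4 [-0.06  0.48 -0.8   1.27  0.35  1.85  0.15] 0.0 0.0
dn 5 [-0.14  0.48 -0.76  1.27  0.42  1.87 -0.02] 0.0 0.0
dn 6 [-0.22  0.49 -0.72  1.27  0.49  1.91 -0.18] 0.0 0.0
dn 7 [-0.3   0.51 -0.68  1.26  0.56  1.96 -0.35] 0.0 0.0
dn 8 [-0.37  0.55 -0.63  1.24  0.62  2.02 -0.5 ] 0.0 0.0
dn 9 [-0.55  0.56 -0.41  1.22  0.6   2.05 -0.6 ] 0.0 0.0
dn 10 [-0.82  0.59 -0.02  1.2   0.51  2.05 -0.64] 0.0 0.0
dn 11 [-1.07  0.68  0.39  1.18  0.4   2.05 -0.64] 0.0 0.0
dn 12 [-1.28  0.86  0.85  1.15  0.22  2.05 -0.58] 0.0 0.0
dn (0.487, 0.2145) [-1.27  0.99  0.77  1.38  0.1   1.74 -0.73] 0.0 0.0
dn (0.508, 0.317) [-1.22  1.14  0.73  1.04  0.04  1.94 -0.75] 0.0 0.0
```

The 'dn' route, with tool x towards the foot, allows direct placing without a regrasp. Turning the hand over mill 1.

```bash
python3 -m inch '[[[-0.1,0.2,0],[0,0,-0.15]],[[-0.2,0.4,0],[0,0,-0.3]],[[-0.3,0.7,0],[0,0,-0.45]],[[-0.35,1,0],[0,0,-0.6]],[[-0.35,1,0],[0,0,-0.75]],[[-0.35,1,0],[0,0,-0.9]],[[-0.35,1,0],[0,0,-1]],[[-0.35,1,0],[0,0,-1]],[[-0.35,1,0],[0,0,-1]],[[-0.35,1,0],[0,0,-1]]]' | grep pos
for i in 1 2; do python3 -m inch '[[[0,0,0],[0,0,-0.15]],[[0,0,0],[0,0,-0.3]],[[0,0,0],[0,0,-0.45]],[[0,0,0],[0,0,-0.6]],[[0,0,0],[0,0,-0.75]],[[0,0,0],[0,0,-0.9]],[[0,0,0],[0,0,-1]],[[0,0,0],[0,0,-1]],[[0,0,0],[0,0,-1]],[[0,0,0],[0,0,-1]]]' | grep pos; done
python3 -m inch '[[[0,0,0],[0,0,-0.1]],[[0,0,0],[0,0,-0.2]],[[0,0,0],[0,0,-0.3]],[[0,0,0],[0,0,-0.32]],[[0,0,0],[0,0,-0.32]],[[0,0,0],[0,0,-0.32]],[[0,0,0],[0,0,-0.32]],[[0,0,0],[0,0,-0.32]],[[0,0,0],[0,0,-0.32]],[[0,0,0],[0,0,-0.32]]]'
python3 - <<'E'
from h import *
im,c=snap('wrist','w5'); print(manip.get_obs()['joint_pos'])
g=cv2.cvtColor(im,cv2.COLOR_BGR2HSV)
m=cv2.inRange(g,(0,60,20),(15,255,140))
for b in blobs(m,800)[:5]:
    r=cv2.minAreaRect(b); print(r, px2w(c,cv2.boxPoints(r),.043)[:,:2].ravel())
E
```

```text
position: [0.5029, -0.1682, 0.2344]
position: [0.5028, -0.1684, 0.2345]
position: [0.5028, -0.1684, 0.2346]
clock: 45.4
position: [0.5028, -0.1684, 0.2345]
ee_rot: [0.041, 0.999, -0.0, 0.0]
ft_force: [1.0, 0.8, -0.6]
grip_width: 1.001
grasp_force: 0.0
[ 1.3597  0.457  -1.4106  1.6585  0.4563  1.4214  1.3834]
((175.3513641357422, 231.10809326171875), (92.39222717285156, 51.95008087158203), 80.53767395019531) [ 0.4728 -0.3287  0.4687 -0.2793  0.5613 -0.2814  0.5665 -0.3352]
((629.802978515625, 164.24588012695312), (20.552656173706055, 117.65347290039062), 5.013113975524902) [0.5404 0.1183 0.433  0.1078 0.436  0.1259 0.5438 0.1384]
((430.813232421875, 350.0116882324219), (82.83837890625, 23.204723358154297), 86.42366790771484) [ 0.6208 -0.0711  0.621  -0.0469  0.7288 -0.0379  0.7287 -0.0642]
((514.5, 463.0), (28.0, 47.0), 90.0) [0.8215 0.021  0.8261 0.0782 0.8731 0.0836 0.8684 0.0245]
((402.25006103515625, 433.2500305175781), (26.341524124145508, 49.29057693481445), 86.18592071533203) [ 0.7679 -0.1168  0.7676 -0.0589  0.8085 -0.0561  0.8089 -0.1157]
```

View pics/w5.png

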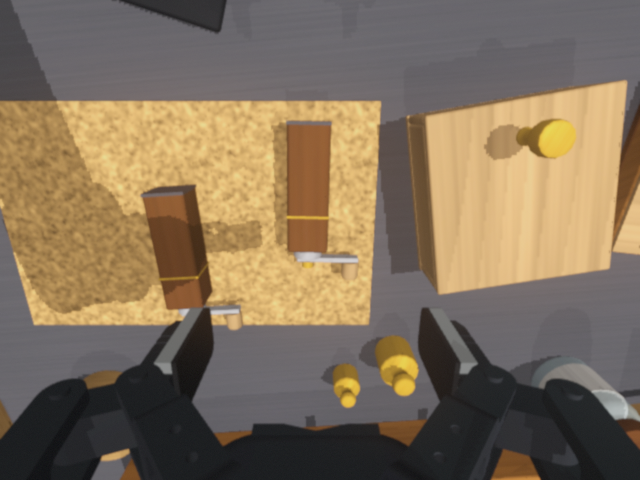

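Mill 1 shows its foot at (288–331,123) and its head at (288–328,251), with the crank to the right in the image (+y). The lid is shut.

Run:
```python
from h import *
from k5 import pick
c=cam('wrist')
w=px2w(c,[(288,123),(331,123),(288,251),(328,251),(308,263)],.043); print(w[:,:2])
f=w[:2].mean(0);h=w[2:4].mean(0); d=(h-f); print('len',np.linalg.norm(d),'yaw',np.arctan2(d[1],d[0]),'mid80',f+d/np.linalg.norm(d)*.08)
y=np.arctan2(d[1],d[0]); m=(f+d/np.linalg.norm(d)*.085)
A=pick('dn',y); z=A.as_matrix()[:,2]; print(z)
# TCP: mill axis point at z=.023 ; TCP beyond along tool z by t
for t in (.10,.015): 
    p=np.array([m[0],m[1],.023])+ (z*.012 if t<.05 else -z*t); print(p); to(p,A)
```

```text
[[ 0.4244 -0.1861]
 [ 0.4275 -0.1482]
 [ 0.5448 -0.1988]
 [ 0.548  -0.1593]
 [ 0.5592 -0.1801]]
len 0.12096395928736094 yaw -0.09824146561915907 mid80 [ 0.5056 -0.175   0.043 ]
[-0.4945  0.0487 -0.8678]
[ 0.56   -0.1804  0.1098]
shift/.08 [-0.725 -0.09   1.559] turn/45 [-0.006  0.662  0.021]
[ 0.5046 -0.1749  0.0126]
shift/.08 [-0.03  -0.079  2.774] turn/45 [-0.006  0.662  0.021]
```

```bash
python3 -m inch '[[[-0.2,0,0.2],[0,0.1,0]],[[-0.4,-0.05,0.4],[0,0.2,0.02]],[[-0.6,-0.09,0.6],[0,0.35,0.02]],[[-0.72,-0.09,0.8],[0,0.5,0.02]],[[-0.72,-0.09,1],[0,0.66,0.02]],[[-0.72,-0.09,1],[0,0.66,0.02]],[[-0.72,-0.09,1],[0,0.66,0.02]],[[-0.72,-0.09,1],[0,0.66,0.02]],[[-0.72,-0.09,1],[0,0.66,0.02]],[[-0.72,-0.09,1],[0,0.66,0.02]]]' | grep pos
python3 - <<'E'
from h import *
from k5 import pick
A=pick('dn',-.09); to([.5046,-.1749,.0126],A)
E
```

```text
position: [0.5595, -0.1811, 0.1563]
shift/.08 [-0.284  0.02   1.903] turn/45 [-0.001  0.006 -0.012]
```

```bash
python3 -m inch '[[[-0.1,0,0.2],[0,0,0]],[[-0.2,0.02,0.4],[0,0,0]],[[-0.28,0.02,0.6],[0,0,0]],[[-0.28,0.02,0.8],[0,0,0]],[[-0.28,0.02,1],[0,0,0]],[[-0.28,0.02,1],[0,0,0]],[[-0.28,0.02,1],[0,0,0]],[[-0.28,0.02,1],[0,0,0]],[[-0.28,0.02,1],[0,0,0]],[[-0.28,0.02,1],[0,0,0]]]' | grep pos
python3 -m inch '[[[0,0,0.1],[0,0,0]],[[0,0,0.2],[0,0,0]],[[0,0,0.3],[0,0,0]],[[0,0,0.4],[0,0,0]],[[0,0,0.5],[0,0,0]],[[0,0,0.6],[0,0,0]],[[0,0,0.7],[0,0,0]],[[0,0,0.8],[0,0,0]],[[0,0,0.88],[0,0,0]],[[0,0,0.9],[0,0,0]]]' | grep -E 'pos|ft'
python3 -c "
from h import *
to([.5046,-.1749,.0126])"
python3 -m inch '[[[0,0,0],[0,0,0]],[[0,0,0],[0,0,0]],[[0,0,0],[0,0,0]],[[0,0,0],[0,0,0]],[[0,0,0],[0,0,0]],[[0,0,0],[0,0,0]],[[0,0,0],[0,0,0]],[[0,0,0],[0,0,0]],[[0,0,0],[0,0,0]],[[0,0,0],[0,0,0]]]' 0 80
python3 - <<'E'
from h import *
print(manip.get_obs()['joint_pos'])
E
```

```text
position: [0.54, -0.177, 0.0743]
position: [0.5035, -0.1739, 0.0107]
ft_force: [-1.2, -0.2, 0.2]
shift/.08 [-0.001 -0.011 -0.028] turn/45 
clock: 49.45
position: [0.5048, -0.174, 0.0119]
ee_rot: [0.047, 0.966, 0.01, -0.255]
ft_force: [3.6, -1.7, 5.8]
grip_width: 0.457
grasp_force: 81.0
[ 0.8278  0.98   -0.9834  1.4185  0.6684  1.6802  1.2365]
```

```bash
cat > path.py <<'E'
from h import *
import json
from kin import L,fk,lo,hi
from k3 import step
from scipy.spatial.transform import Slerp
ad=-.195
def grasp_from(mid,yaw):   # lying mill: z along yaw, x = crank left, y up
    o=manip.get_obs(); r=R.from_quat(o['ee_rot'])
    M=np.c_[[-0*1+np.cos(yaw+np.pi/2),np.sin(yaw+np.pi/2),0],[0,0,1],[np.cos(yaw),np.sin(yaw),0]]
    json.dump([(r.inv()*R.from_matrix(M)).as_quat().tolist(), r.inv().apply(np.array(mid)-o['position']).tolist()],open('g.json','w'))
def target(mid,crank=ad,tiltfix=None):
    q,t=json.load(open('g.json')); rm=R.from_euler('z',crank)
    rt=rm*R.from_quat(q).inv(); return np.array(mid)-rt.apply(t),rt
def legs(wps,check=True):  # wps: list of (pos,rot); prints per-leg rows in tool frame of each leg's start
    o=manip.get_obs(); p,r=o['position'],R.from_quat(o['ee_rot']); q=o['joint_pos']
    for P,Rt in wps:
        print('shift',(r.inv().apply(P-p)/.08).round(3),'turn',((r.inv()*Rt).as_rotvec()/np.radians(45)).round(3),end=' ')
        q,e,a=step(q,P,Rt); print('at',np.round(P,3),'q',q.round(2),round(e*1e3,1),round(a,3)); p,r=P,Rt
E
cat > leg1.py <<'E'
from path import *
grasp_from([.5056,-.1748,.023],-.094)
p,r=target([.487,.2145,.11]); print('final',p,r.as_matrix()[:,2])
o=manip.get_obs(); A=R.from_quat(o['ee_rot']); sl=Slerp([0,1],R.concatenate([A,r]))
up=np.array([p[0],p[1],.24])
P0=np.array([.50,-.174,.22]); legs([(np.array([.50,-.174,.09]),A),(np.array([.50,-.174,.16]),A)]+[(P0*(1-k)+up*k,sl(s)) for k,s in ((0,0),(.2,0.1),(.36,.27),(.52,.44),(.68,.61),(.84,.8),(1,1))]+[(np.array([p[0],p[1],.17]),r),(p,r)])
E
python3 leg1.py
```

```text
final [0.4855 0.2035 0.1091] [-0.1709 -0.8524 -0.4942]
shift [ 0.534 -0.01  -0.819] turn [0. 0. 0.] at [ 0.5   -0.174  0.09 ] q [ 0.86  0.89 -1.03  1.4   0.61  1.78  1.25] 0.0 0.0
shift [ 0.432 -0.004 -0.761] turn [0. 0. 0.] at [ 0.5   -0.174  0.16 ] q [ 0.86  0.82 -1.07  1.35  0.56  1.88  1.27] 0.0 0.0
shift [ 0.371 -0.003 -0.652] turn [0. 0. 0.] at [ 0.5   -0.174  0.22 ] q [ 0.86  0.77 -1.09  1.28  0.53  1.97  1.29] 0.0 0.0
shift [0.137 0.936 0.016] turn [ 0.061 -0.147  0.223] at [ 0.497 -0.098  0.224] q [ 0.83  0.64 -1.12  1.42  0.48  1.83  1.01] 0.0 0.0
shift [ 0.237  0.717 -0.043] turn [ 0.103 -0.251  0.379] at [ 0.495 -0.038  0.227] q [ 0.74  0.47 -1.12  1.56  0.49  1.68  0.62] 0.0 0.0
shift [ 0.417  0.611 -0.162] turn [ 0.103 -0.251  0.379] at [0.492 0.022 0.23 ] q [ 0.54  0.4  -1.09  1.63  0.57  1.66  0.16] 0.0 0.0
shift [ 0.53   0.449 -0.3  ] turn [ 0.103 -0.251  0.379] at [0.49  0.083 0.234] q [ 0.23  0.46 -1.    1.6   0.71  1.79 -0.34] 0.0 0.0
shift [ 0.563  0.254 -0.437] turn [ 0.115 -0.28   0.424] at [0.488 0.143 0.237] q [-0.1   0.61 -0.86  1.48  0.81  2.01 -0.81] 0.0 0.0
shift [ 0.499  0.029 -0.568] turn [ 0.121 -0.295  0.446] at [0.486 0.204 0.24 ] q [-0.84  0.69  0.06  1.29  0.54  2.05 -0.95] 0.0 0.0
shift [ 0.761 -0.002  0.432] turn [-0. -0. -0.] at [0.486 0.204 0.17 ] q [-0.84  0.76  0.05  1.33  0.51  1.96 -1.02] 0.0 0.0
shift [ 0.662 -0.002  0.376] turn [0. 0. 0.] at [0.486 0.204 0.109] q [-0.83  0.84  0.05  1.35  0.5   1.88 -1.07] 0.0 0.0
```

```bash
f='pos|grip|grasp'
python3 -m inch '[[[0.1,0,-0.15],[0,0,0]],[[0.2,0,-0.3],[0,0,0]],[[0.3,0,-0.45],[0,0,0]],[[0.4,0,-0.6],[0,0,0]],[[0.5,-0.01,-0.75],[0,0,0]],[[0.53,-0.01,-0.82],[0,0,0]],[[0.53,-0.01,-0.82],[0,0,0]],[[0.53,-0.01,-0.82],[0,0,0]],[[0.53,-0.01,-0.82],[0,0,0]],[[0.53,-0.01,-0.82],[0,0,0]]]' | grep -E $f
python3 -m inch '[[[0.08,0,-0.15],[0,0,0]],[[0.16,0,-0.3],[0,0,0]],[[0.24,0,-0.45],[0,0,0]],[[0.33,0,-0.6],[0,0,0]],[[0.41,0,-0.73],[0,0,0]],[[0.48,0,-0.85],[0,0,0]],[[0.55,0,-0.97],[0,0,0]],[[0.56,0,-1],[0,0,0]],[[0.56,0,-1],[0,0,0]],[[0.56,0,-1],[0,0,0]]]' | grep -E $f
python3 -m inch '[[[0.05,0.1,-0.05],[0,0,0.02]],[[0.1,0.2,-0.1],[0,-0.02,0.04]],[[0.15,0.3,-0.15],[0.01,-0.03,0.06]],[[0.2,0.4,-0.2],[0.02,-0.05,0.09]],[[0.25,0.5,-0.25],[0.03,-0.07,0.12]],[[0.3,0.6,-0.3],[0.04,-0.1,0.15]],[[0.35,0.75,-0.35],[0.05,-0.12,0.18]],[[0.37,0.9,-0.4],[0.06,-0.15,0.22]],[[0.37,0.93,-0.4],[0.06,-0.15,0.22]],[[0.37,0.93,-0.4],[0.06,-0.15,0.22]]]' | grep -E $f
python3 - <<'E'
from path import *
print(manip.get_obs()['joint_pos'])
p,r=target([.487,.2145,.11])
o=manip.get_obs(); A=R.from_quat(o['ee_rot']); sl=Slerp([0,1],R.concatenate([A,r]))
P0=o['position'];up=np.array([p[0],p[1],.24])
legs([(P0*(1-k)+up*k,sl(k)) for k in (.2,.4,.6,.8,1)])
E
```

```text
position: [0.4995, -0.1739, 0.0888]
grip_width: 0.459
grasp_force: 80.5
position: [0.5003, -0.1737, 0.1806]
grip_width: 0.457
grasp_force: 80.5
position: [0.4977, -0.098, 0.2236]
grip_width: 0.457
grasp_force: 80.5
[ 0.8251  0.6387 -1.123   1.4233  0.4773  1.831   1.0162]
shift [ 0.235  0.717 -0.043] turn [ 0.11  -0.265  0.403] at [ 0.495 -0.038  0.227] q [ 0.74  0.47 -1.12  1.57  0.49  1.68  0.61] 0.0 0.0
shift [ 0.424  0.602 -0.17 ] turn [ 0.11  -0.265  0.403] at [0.493 0.023 0.23 ] q [ 0.52  0.4  -1.08  1.64  0.59  1.67  0.11] 0.0 0.0
shift [ 0.537  0.427 -0.317] turn [ 0.11  -0.265  0.403] at [0.49  0.083 0.233] q [ 0.2   0.47 -0.99  1.6   0.73  1.81 -0.4 ] 0.0 0.0
shift [ 0.558  0.217 -0.46 ] turn [ 0.11  -0.265  0.403] at [0.488 0.143 0.237] q [-0.12  0.62 -0.85  1.47  0.82  2.03 -0.85] 0.0 0.0
shift [ 0.484  0.005 -0.58 ] turn [ 0.11  -0.265  0.403] at [0.486 0.204 0.24 ] q [-0.84  0.69  0.06  1.29  0.54  2.05 -0.95] 0.0 0.0
```

```bash
f='pos|grip|grasp'
python3 -m inch '[[[0.03,0.1,0],[0.01,-0.03,0.05]],[[0.06,0.2,0],[0.03,-0.07,0.11]],[[0.09,0.3,0],[0.05,-0.11,0.17]],[[0.12,0.4,-0.02],[0.06,-0.15,0.22]],[[0.15,0.5,-0.03],[0.08,-0.19,0.28]],[[0.2,0.6,-0.04],[0.09,-0.22,0.34]],[[0.23,0.72,-0.04],[0.11,-0.26,0.4]],[[0.23,0.72,-0.04],[0.11,-0.26,0.4]],[[0.23,0.72,-0.04],[0.11,-0.26,0.4]],[[0.23,0.72,-0.04],[0.11,-0.26,0.4]]]' | grep -E $f
python3 -m inch '[[[0.06,0.09,-0.02],[0.01,-0.03,0.05]],[[0.12,0.18,-0.04],[0.03,-0.07,0.11]],[[0.18,0.26,-0.07],[0.05,-0.11,0.17]],[[0.24,0.34,-0.1],[0.06,-0.15,0.22]],[[0.3,0.42,-0.12],[0.08,-0.19,0.28]],[[0.36,0.5,-0.15],[0.09,-0.22,0.34]],[[0.42,0.6,-0.17],[0.11,-0.26,0.4]],[[0.42,0.6,-0.17],[0.11,-0.26,0.4]],[[0.42,0.6,-0.17],[0.11,-0.26,0.4]],[[0.42,0.6,-0.17],[0.11,-0.26,0.4]]]' | grep -E $f
python3 -m inch '[[[0.08,0.06,-0.04],[0.01,-0.03,0.05]],[[0.16,0.12,-0.09],[0.03,-0.07,0.11]],[[0.24,0.18,-0.14],[0.05,-0.11,0.17]],[[0.31,0.24,-0.18],[0.06,-0.15,0.22]],[[0.38,0.3,-0.22],[0.08,-0.19,0.28]],[[0.45,0.36,-0.27],[0.09,-0.22,0.34]],[[0.54,0.43,-0.32],[0.11,-0.26,0.4]],[[0.54,0.43,-0.32],[0.11,-0.26,0.4]],[[0.54,0.43,-0.32],[0.11,-0.26,0.4]],[[0.54,0.43,-0.32],[0.11,-0.26,0.4]]]' | grep -E $f
python3 -m inch '[[[0.08,0.03,-0.06],[0.01,-0.03,0.05]],[[0.16,0.06,-0.12],[0.03,-0.07,0.11]],[[0.24,0.09,-0.19],[0.05,-0.11,0.17]],[[0.32,0.12,-0.26],[0.06,-0.15,0.22]],[[0.4,0.15,-0.32],[0.08,-0.19,0.28]],[[0.48,0.18,-0.39],[0.09,-0.22,0.34]],[[0.56,0.22,-0.46],[0.11,-0.26,0.4]],[[0.56,0.22,-0.46],[0.11,-0.26,0.4]],[[0.56,0.22,-0.46],[0.11,-0.26,0.4]],[[0.56,0.22,-0.46],[0.11,-0.26,0.4]]]' | grep -E $f
python3 - <<'E'
from path import *
print(manip.get_obs()['joint_pos'])
p,r=target([.487,.2145,.11])
o=manip.get_obs(); A=R.from_quat(o['ee_rot']); sl=Slerp([0,1],R.concatenate([A,r]))
P0=o['position'];up=np.array([p[0],p[1],.24])
legs([(P0*(1-k)+up*k,sl(k)) for k in (.5,1)])
E
```

```text
position: [0.496, -0.0394, 0.2258]
grip_width: 0.458
grasp_force: 80.6
position: [0.4939, 0.0207, 0.2293]
grip_width: 0.461
grasp_force: 80.7
position: [0.4916, 0.0815, 0.2333]
grip_width: 0.463
grasp_force: 80.8
position: [0.4893, 0.1421, 0.2371]
grip_width: 0.461
grasp_force: 80.9
[-0.1335  0.606  -0.8206  1.4668  0.7987  2.0189 -0.8226]
shift [ 0.254 -0.004 -0.289] turn [ 0.051 -0.14   0.209] at [0.487 0.173 0.239] q [-0.44  0.62 -0.47  1.38  0.71  2.05 -0.93] 0.0 0.0
shift [ 0.216 -0.055 -0.314] turn [ 0.051 -0.14   0.209] at [0.486 0.204 0.24 ] q [-0.84  0.69  0.06  1.29  0.54  2.05 -0.95] 0.0 0.0
```

```bash
f='pos|grip|grasp'
python3 -m inch '[[[0.05,0,-0.06],[0.01,-0.03,0.04]],[[0.1,0,-0.12],[0.02,-0.06,0.08]],[[0.15,0,-0.18],[0.03,-0.09,0.13]],[[0.2,0,-0.24],[0.04,-0.12,0.17]],[[0.25,0,-0.3],[0.05,-0.15,0.22]],[[0.3,0,-0.36],[0.06,-0.18,0.26]],[[0.36,0,-0.42],[0.07,-0.21,0.3]],[[0.42,0,-0.49],[0.08,-0.24,0.35]],[[0.48,0,-0.58],[0.1,-0.28,0.42]],[[0.48,0,-0.58],[0.1,-0.28,0.42]]]' | grep -E $f
python3 - <<'E'
from path import *
print(manip.get_obs()['joint_pos'])
p,r=target([.487,.2145,.11]); print(p)
legs([(np.array([p[0],p[1],.15]),r)])
a,_=snap('wrist');b,_=snap('scene');cv2.imwrite('pics/c6.png',np.hstack([cv2.resize(a,(400,300)),cv2.resize(b[140:340,260:527],(400,300))]))
E
```

```text
position: [0.4863, 0.2037, 0.2413]
grip_width: 0.455
grasp_force: 81.0
[-0.8337  0.6894  0.0498  1.2915  0.5488  2.0549 -0.9591]
[0.4855 0.2035 0.1091]
shift [ 0.991 -0.016  0.566] turn [ 0.004  0.002 -0.004] at [0.486 0.204 0.15 ] q [-0.83  0.79  0.04  1.34  0.51  1.94 -1.04] 0.0 0.0
```

View pics/c6.png

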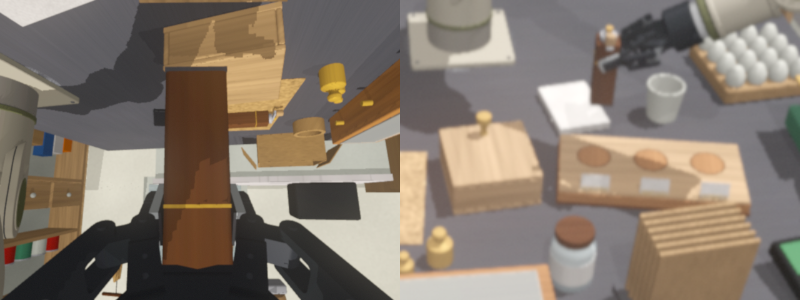

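The mill is held upright with its crank towards the customers. The foot edge in the wrist view is at about (165–226,68), half scale. Checking it against the prediction.

```bash
cat >> path.py <<'E'
def proj_mill(pts):
    q,t=json.load(open('g.json')); X=R.from_quat(q).apply(pts)+t
    p=manip.camera_params('wrist'); C=(np.c_[X,np.ones(len(X))]@np.linalg.inv(p['T_tool_cam']).T)[:,:3]
    f=240/np.tan(np.radians(p['fov_y'])/2); return np.c_[p['cx']+f*C[:,0]/-C[:,2],p['cy']-f*C[:,1]/-C[:,2]]
E
python3 - <<'E'
from path import *
print(proj_mill([[-.02,.02,-.08],[.02,.02,-.08],[-.02,.02,.045],[.02,.02,.045]]))
E
python3 -m inch '[[[0.15,0,0.08],[0,0,0]],[[0.3,0,0.17],[0,0,0]],[[0.45,0,0.25],[0,0,0]],[[0.6,0,0.34],[0,0,0]],[[0.75,-0.01,0.42],[0,0,0]],[[0.9,-0.01,0.5],[0,0,0]],[[0.99,-0.01,0.56],[0,0,0]],[[0.99,-0.01,0.56],[0,0,0]],[[0.99,-0.01,0.56],[0,0,0]],[[0.99,-0.01,0.56],[0,0,0]]]' | grep -E 'pos|ft|grip'
python3 - <<'E'
from path import *
im,_=snap('wrist','w7'); g=cv2.cvtColor(im,cv2.COLOR_BGR2HSV); print(g[150,310],g[105,310])
row=lambda y:np.where(cv2.inRange(g,(0,100,20),(15,255,150))[y,200:430]>0)[0]+200
for y in (120,160,200,240,300): x=row(y);print(y,x.min(),x.max())
m=cv2.inRange(g,(0,100,20),(15,255,150))[:,300:330]; print('top row',[int(np.where(m[:,k])[0].min()) for k in (0,15,29)])
p,r=target([.487,.2145,.112]); legs([(p,r)])
E
```

```text
[[263.3875 111.3741]
 [361.9207 110.938 ]
 [254.2507 447.841 ]
 [372.0594 447.6407]]
position: [0.4862, 0.2035, 0.1509]
ft_force: [0.4, 0.1, -2.5]
grip_width: 0.457
[ 12 159  85] [ 16 117 135]
120 265 362
160 264 362
200 264 364
240 263 429
300 263 367
top row [1, 0, 2]
shift [ 0.432 -0.011  0.248] turn [ 0.002 -0.001 -0.004] at [0.486 0.204 0.111] q [-0.82  0.83  0.03  1.34  0.51  1.89 -1.07] 0.0 0.0
```

View pics/w7.png

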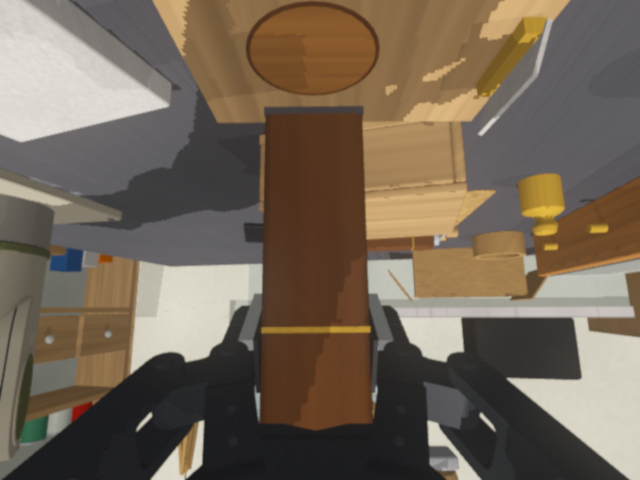

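The foot edge at (265–362, ~110) matches the prediction, so the grip hasn't slipped. Disc 2 is visible with its centre at about (313,49).

```bash
python3 - <<'E'
from path import *
print('disc2',px2w(cam('wrist'),(313,48),.03))
E
python3 -m inch '[[[0.08,0,0.05],[0,0,0]],[[0.16,0,0.09],[0,0,0]],[[0.24,0,0.14],[0,0,0]],[[0.3,-0.01,0.17],[0,0,0]],[[0.36,-0.01,0.2],[0,0,0]],[[0.4,-0.01,0.23],[0,0,0]],[[0.43,-0.01,0.25],[0,0,0]],[[0.43,-0.01,0.25],[0,0,0]],[[0.43,-0.01,0.25],[0,0,0]],[[0.43,-0.01,0.25],[0,0,0]]]' | grep -E 'pos|ft|grip'
```

```text
disc2 [[0.489  0.2186 0.03  ]]
position: [0.4852, 0.203, 0.1113]
ft_force: [-2.2, 0.7, 5.5]
grip_width: 0.453
```

Contact at about 8 N. Releasing and backing off along the tool axis.

```bash
python3 -m inch '[[[0.01,0,0.01],[0,0,0]],[[0.01,0,0.01],[0,0,0]],[[0.01,0,0.01],[0,0,0]],[[0.01,0,0.01],[0,0,0]],[[0.01,0,0.01],[0,0,0]],[[0.01,0,0.01],[0,0,0]],[[0.01,0,0.01],[0,0,0]],[[0.01,0,0.01],[0,0,0]],[[0.01,0,0.01],[0,0,0]],[[0.01,0,0.01],[0,0,0]]]' 1 | grep -E 'pos|ft|grip'
python3 -m inch '[[[0,0,-0.1],[0,0,0]],[[0,0,-0.2],[0,0,0]],[[0,0,-0.3],[0,0,0]],[[0,0,-0.45],[0,0,0]],[[0,0,-0.6],[0,0,0]],[[0,0,-0.75],[0,0,0]],[[0,0,-0.9],[0,0,0]],[[0,0,-1],[0,0,0]],[[0,0,-1],[0,0,0]],[[0,0,-1],[0,0,0]]]' | grep -E 'clock|pos|ft|grip'
python3 - <<'E'
from path import *
a,_=snap('wrist');b,_=snap('scene');t,_=snap('top');cv2.imwrite('pics/c8.png',np.hstack([cv2.resize(a,(266,300)),cv2.resize(b[140:340,290:467],(266,300)),cv2.resize(t[170:310,90:214],(266,300))]))
print(manip.get_obs()['joint_pos'])
E
```

```text
position: [0.4852, 0.2028, 0.1094]
ft_force: [-0.7, 0.5, 0.5]
grip_width: 1.001
clock: 61.6
position: [0.4988, 0.271, 0.1487]
ft_force: [-0.4, 0.4, -0.7]
grip_width: 1.003
[-0.8855  0.9033  0.0662  1.1333  0.4783  2.0265 -1.0235]
```

View pics/c8.png

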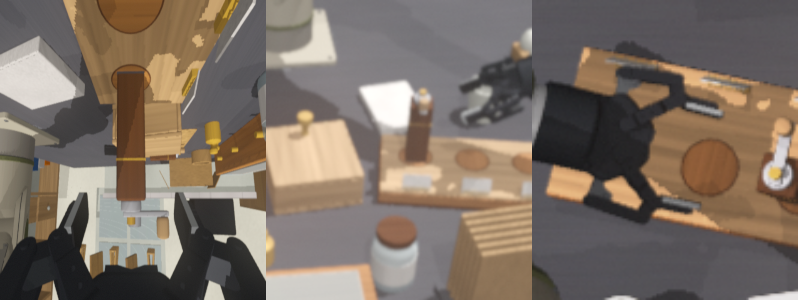

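Mill 1 stands on disc 2 with its crank to the tag side. Returning for mill 2, going up and over it.

```bash
cat > leg2.py <<'E'
from path import *
from k5 import pick
o=manip.get_obs(); A=R.from_quat(o['ee_rot']); P=o['position']
F=pick('dn',-.015); tp=np.array([.558,-.310,.023])-F.as_matrix()[:,2]*.15
sl=Slerp([0,1],R.concatenate([A,F])); U=np.array([P[0],P[1],.29])
ks=(1/7,2/7,3/7,4/7,5/7,6/7,1); legs([(np.array([P[0],P[1],.22]),A),(U,A)]+[(U*(1-k)+tp*k+[0,0,.05*k*(1-k)],sl(min(1,k*1.0))) for k in ks])
E
python3 leg2.py
```

```text
shift [-0.775  0.005 -0.439] turn [0. 0. 0.] at [0.499 0.27  0.22 ] q [-1.07  0.86  0.41  1.11  0.35  2.05 -0.83] 0.0 0.0
shift [-0.761  0.004 -0.432] turn [0. 0. 0.] at [0.499 0.27  0.29 ] q [-1.36  1.06  1.16  1.08  0.    2.05 -0.41] 0.0 0.0
shift [-0.331  0.439  0.928] turn [-0.091  0.204 -0.334] at [0.518 0.187 0.277] q [-1.39  0.85  1.13  1.33  0.05  1.79 -0.17] 0.0 0.0
shift [-0.55   0.259  0.896] turn [-0.091  0.204 -0.334] at [0.537 0.104 0.261] q [-1.33  0.66  1.11  1.5   0.08  1.59  0.11] 0.0 0.0
shift [-0.71   0.037  0.823] turn [-0.091  0.204 -0.334] at [0.556 0.021 0.244] q [-1.16  0.52  1.06  1.57  0.07  1.47  0.47] 0.0 0.0
shift [-0.8   -0.209  0.715] turn [-0.091  0.204 -0.334] at [ 0.575 -0.062  0.224] q [-0.86  0.5   0.96  1.54 -0.03  1.44  0.92] 0.0 0.0
shift [-0.81  -0.459  0.584] turn [-0.091  0.204 -0.334] at [ 0.594 -0.145  0.202] q [-0.51  0.6   0.84  1.39 -0.16  1.51  1.38] 0.0 0.0
shift [-0.741 -0.692  0.441] turn [-0.091  0.204 -0.334] at [ 0.613 -0.228  0.179] q [-0.19  0.78  0.72  1.14 -0.25  1.68  1.77] 0.0 0.0
shift [-0.598 -0.889  0.3  ] turn [-0.091  0.204 -0.334] at [ 0.633 -0.311  0.153] q [ 0.1   1.05  0.63  0.73 -0.28  1.94  2.09] 0.0 0.0
```

```bash
sed -i 's/^ks=.*/legs([(np.array([P[0],P[1],.215]),sl(.15)),(np.array([P[0],P[1]-.02,.275]),sl(.32))]+[(U*(1-k)+tp*k+[0,0,.05*k*(1-k)],sl(s)) for k,s in ((.19,.47),(.35,.6),(.51,.72),(.67,.84),(.83,.94),(1,1))])/' leg2.py; python3 leg2.py
```

```text
shift [-0.72   0.004 -0.409] turn [-0.095  0.214 -0.351] at [0.499 0.27  0.215] q [-0.84  0.71 -0.01  1.21  0.49  1.97 -0.73] 0.0 0.0
shift [-0.724 -0.138 -0.287] turn [-0.108  0.243 -0.397] at [0.499 0.25  0.275] q [-0.73  0.51 -0.08  1.27  0.44  1.9  -0.37] 0.0 0.0
shift [-0.938 -0.035  0.708] turn [-0.095  0.214 -0.351] at [0.524 0.16  0.272] q [-0.53  0.38 -0.08  1.4   0.36  1.73  0.06] 0.0 0.0
shift [-0.925 -0.336  0.713] turn [-0.083  0.186 -0.304] at [0.546 0.067 0.253] q [-0.32  0.34 -0.05  1.45  0.27  1.63  0.5 ] 0.0 0.0
shift [-0.903 -0.585  0.578] turn [-0.076  0.172 -0.281] at [ 0.567 -0.026  0.233] q [-0.11  0.4  -0.03  1.4   0.18  1.62  0.93] 0.0 0.0
shift [-0.82  -0.797  0.45 ] turn [-0.076  0.172 -0.281] at [ 0.588 -0.119  0.209] q [ 0.08  0.55 -0.03  1.25  0.13  1.69  1.33] 0.0 0.0
shift [-0.683 -0.978  0.325] turn [-0.064  0.143 -0.234] at [ 0.61  -0.212  0.183] q [ 0.22  0.75 -0.04  1.02  0.14  1.82  1.65] 0.0 0.0
shift [-0.569 -1.169  0.249] turn [-0.038  0.086 -0.14 ] at [ 0.633 -0.311  0.153] q [ 0.33  0.99 -0.02  0.7   0.17  1.95  1.89] 0.0 0.0
```

```bash
f='pos'
python3 -m inch '[[[-0.12,0,-0.07],[-0.01,0.03,-0.05]],[[-0.24,0,-0.14],[-0.03,0.07,-0.11]],[[-0.36,0,-0.21],[-0.04,0.1,-0.17]],[[-0.48,0,-0.28],[-0.06,0.14,-0.23]],[[-0.6,0,-0.35],[-0.08,0.18,-0.29]],[[-0.72,0,-0.41],[-0.09,0.21,-0.35]],[[-0.72,0,-0.41],[-0.09,0.21,-0.35]],[[-0.72,0,-0.41],[-0.09,0.21,-0.35]],[[-0.72,0,-0.41],[-0.09,0.21,-0.35]],[[-0.72,0,-0.41],[-0.09,0.21,-0.35]]]' | grep -E $f
python3 -m inch '[[[-0.12,-0.02,-0.05],[-0.01,0.03,-0.05]],[[-0.24,-0.04,-0.1],[-0.03,0.07,-0.11]],[[-0.36,-0.07,-0.15],[-0.04,0.12,-0.18]],[[-0.48,-0.09,-0.2],[-0.06,0.16,-0.26]],[[-0.6,-0.11,-0.25],[-0.08,0.2,-0.33]],[[-0.72,-0.14,-0.29],[-0.1,0.24,-0.4]],[[-0.72,-0.14,-0.29],[-0.1,0.24,-0.4]],[[-0.72,-0.14,-0.29],[-0.1,0.24,-0.4]],[[-0.72,-0.14,-0.29],[-0.1,0.24,-0.4]],[[-0.72,-0.14,-0.29],[-0.1,0.24,-0.4]]]' | grep -E $f
python3 -m inch '[[[-0.15,0,0.1],[-0.01,0.03,-0.05]],[[-0.3,0,0.22],[-0.03,0.07,-0.11]],[[-0.45,-0.01,0.34],[-0.04,0.1,-0.17]],[[-0.6,-0.02,0.46],[-0.06,0.14,-0.23]],[[-0.77,-0.03,0.58],[-0.08,0.18,-0.29]],[[-0.94,-0.04,0.71],[-0.09,0.21,-0.35]],[[-0.94,-0.04,0.71],[-0.09,0.21,-0.35]],[[-0.94,-0.04,0.71],[-0.09,0.21,-0.35]],[[-0.94,-0.04,0.71],[-0.09,0.21,-0.35]],[[-0.94,-0.04,0.71],[-0.09,0.21,-0.35]]]' | grep -E $f
python3 -m inch '[[[-0.15,-0.05,0.1],[-0.01,0.03,-0.05]],[[-0.3,-0.1,0.22],[-0.03,0.06,-0.1]],[[-0.45,-0.16,0.34],[-0.04,0.09,-0.15]],[[-0.6,-0.22,0.46],[-0.06,0.12,-0.2]],[[-0.77,-0.28,0.58],[-0.07,0.15,-0.25]],[[-0.93,-0.34,0.71],[-0.08,0.19,-0.3]],[[-0.93,-0.34,0.71],[-0.08,0.19,-0.3]],[[-0.93,-0.34,0.71],[-0.08,0.19,-0.3]],[[-0.93,-0.34,0.71],[-0.08,0.19,-0.3]],[[-0.93,-0.34,0.71],[-0.08,0.19,-0.3]]]' | grep -E $f
python3 -m inch '[[[-0.15,-0.1,0.1],[-0.01,0.03,-0.05]],[[-0.3,-0.2,0.2],[-0.03,0.06,-0.1]],[[-0.45,-0.3,0.3],[-0.04,0.09,-0.15]],[[-0.6,-0.4,0.4],[-0.06,0.12,-0.2]],[[-0.75,-0.5,0.5],[-0.07,0.15,-0.25]],[[-0.9,-0.58,0.58],[-0.08,0.17,-0.28]],[[-0.9,-0.58,0.58],[-0.08,0.17,-0.28]],[[-0.9,-0.58,0.58],[-0.08,0.17,-0.28]],[[-0.9,-0.58,0.58],[-0.08,0.17,-0.28]],[[-0.9,-0.58,0.58],[-0.08,0.17,-0.28]]]' | grep -E $f
python3 -m inch '[[[-0.15,-0.15,0.08],[-0.01,0.03,-0.05]],[[-0.3,-0.3,0.16],[-0.03,0.06,-0.1]],[[-0.45,-0.45,0.24],[-0.04,0.09,-0.15]],[[-0.6,-0.6,0.32],[-0.06,0.12,-0.2]],[[-0.75,-0.73,0.4],[-0.07,0.15,-0.25]],[[-0.82,-0.8,0.45],[-0.08,0.17,-0.28]],[[-0.82,-0.8,0.45],[-0.08,0.17,-0.28]],[[-0.82,-0.8,0.45],[-0.08,0.17,-0.28]],[[-0.82,-0.8,0.45],[-0.08,0.17,-0.28]],[[-0.82,-0.8,0.45],[-0.08,0.17,-0.28]]]' | grep -E 'clock|pos'
python3 - <<'E'
from path import *
from k5 import pick
im,c=snap('wrist','w9'); print(manip.get_obs()['joint_pos'])
F=pick('dn',-.015); tp=np.array([.558,-.310,.023])-F.as_matrix()[:,2]*.15
o=manip.get_obs();P=o['position'];sl=Slerp([0,1],R.concatenate([R.from_quat(o['ee_rot']),F])); legs([((P+tp)/2,sl(.5)),(tp,F)])
E
```

```text
position: [0.4983, 0.271, 0.2141]
position: [0.498, 0.252, 0.274]
position: [0.5226, 0.1619, 0.2719]
position: [0.5436, 0.0684, 0.2555]
position: [0.564, -0.0247, 0.2355]
clock: 67.75
position: [0.5843, -0.1187, 0.2133]
[ 0.0796  0.5419 -0.0396  1.2549  0.1399  1.7017  1.3128]
shift [-0.754 -0.985  0.367] turn [-0.053  0.111 -0.195] at [ 0.608 -0.215  0.183] q [ 0.22  0.73 -0.03  1.05  0.15  1.79  1.61] 0.0 0.0
shift [-0.621 -1.104  0.263] turn [-0.053  0.111 -0.195] at [ 0.633 -0.311  0.153] q [ 0.33  0.99 -0.02  0.7   0.18  1.96  1.89] 0.0 0.0
```

View pics/w9.png

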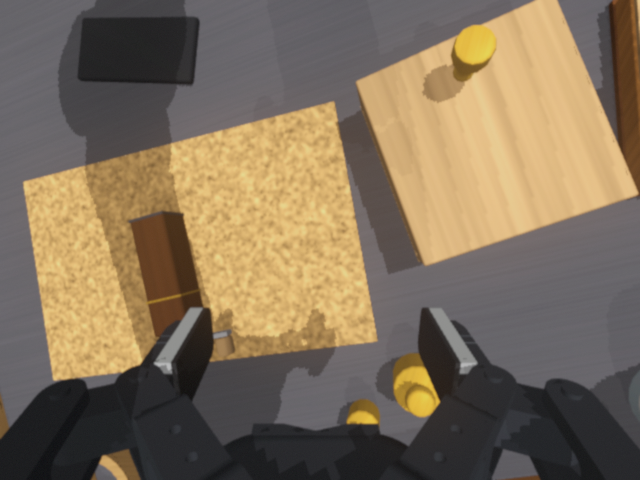

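Mill 2 is at (132–184,212) for the foot, with its band near (148–200,297); its +y side face is visible too. Computing its pose from this view and the earlier one.

```bash
python3 - <<'E'
from path import *
c9=cam('wrist')
def rep(c,l,r,n):
    a=px2w(c,l,.043)[:,:2]; b=px2w(c,r,.003)[:,:2]
    d=a[1]-a[0]; e=b[1]-b[0]; print(n,'L',a.ravel(),'R',b.ravel(),'yaws',np.arctan2(d[1],d[0]),np.arctan2(e[1],e[0]))
rep(c9,[(132,220),(148,303)],[(184,214),(200,291)],'w9')
# w5 pose
o={'position':np.array([.5028,-.1684,.2345]),'ee_rot':np.array([.041,.999,0,0])}
rep(cam('wrist',o),[(145,193),(165,308)],[(194,187),(211,298)],'w5')
E
python3 -m inch '[[[-0.12,-0.16,0.06],[0,0.02,-0.03]],[[-0.25,-0.32,0.12],[-0.01,0.04,-0.06]],[[-0.38,-0.48,0.18],[-0.02,0.06,-0.1]],[[-0.5,-0.64,0.24],[-0.03,0.08,-0.13]],[[-0.62,-0.82,0.3],[-0.04,0.1,-0.16]],[[-0.75,-0.98,0.37],[-0.05,0.11,-0.2]],[[-0.75,-0.98,0.37],[-0.05,0.11,-0.2]],[[-0.75,-0.98,0.37],[-0.05,0.11,-0.2]],[[-0.75,-0.98,0.37],[-0.05,0.11,-0.2]],[[-0.75,-0.98,0.37],[-0.05,0.11,-0.2]]]' | grep -E pos
python3 -m inch '[[[-0.1,-0.16,0],[0,0.02,-0.03]],[[-0.2,-0.32,0],[-0.01,0.04,-0.06]],[[-0.3,-0.48,0],[-0.02,0.06,-0.1]],[[-0.4,-0.64,0],[-0.03,0.08,-0.13]],[[-0.5,-0.82,0],[-0.04,0.1,-0.16]],[[-0.6,-1,0],[-0.05,0.11,-0.2]],[[-0.6,-1,0],[-0.05,0.11,-0.2]],[[-0.6,-1,0],[-0.05,0.11,-0.2]],[[-0.6,-1,0],[-0.05,0.11,-0.2]],[[-0.6,-1,0],[-0.05,0.11,-0.2]]]' | grep -E pos
python3 - <<'E'
from path import *
im,c=snap('wrist','w10'); g=cv2.cvtColor(im,cv2.COLOR_BGR2HSV)
m=cv2.inRange(g,(0,100,20),(15,255,150)); 
for b in blobs(m,800)[:4]:
    r=cv2.minAreaRect(b); print(r,px2w(c,cv2.boxPoints(r),.043)[:,:2].ravel())
cv2.imwrite('pics/c10.png',im[0:480,100:560])
E
```

```text
w9 L [ 0.4775 -0.3276  0.565  -0.3317] R [ 0.4786 -0.2917  0.5671 -0.295 ] yaws -0.04723798762801522 -0.03733186665978082
w5 L [ 0.4758 -0.3267  0.5977 -0.3341] R [ 0.4803 -0.2939  0.6103 -0.2987] yaws -0.06058385160981072 -0.03688345312539355
position: [0.6082, -0.2143, 0.1832]
position: [0.6411, -0.3011, 0.1724]
((300.5133361816406, 169.04183959960938), (45.884464263916016, 90.39405822753906), 0.795723557472229) [ 0.5621 -0.3331  0.4792 -0.3333  0.48   -0.2926  0.5628 -0.2944]
((299.0, 241.5), (45.0, 46.0), 90.0) [ 0.5665 -0.3338  0.5667 -0.2951  0.6047 -0.2954  0.6045 -0.3332]
```

View pics/c10.png

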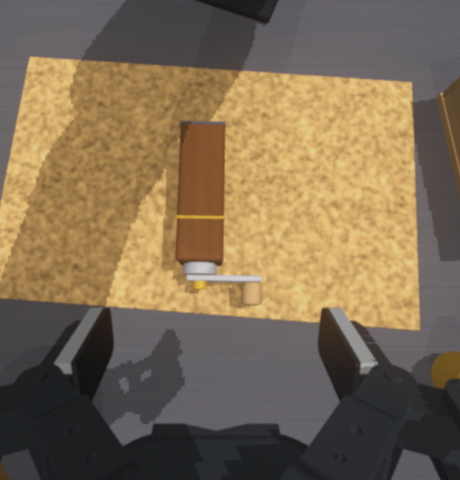

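Mill 2's top face runs from the foot (280–325,123) to the head (277–322,263), with the crank to the +y side.

Run:
```python
from path import *
from k5 import pick
c=cam('wrist')
w=px2w(c,[(280,123),(325,123),(277,262.5),(322,263.5)],.043); print(w[:,:2].ravel())
f=w[:2].mean(0);h=w[2:].mean(0);d=h-f;y=np.arctan2(d[1],d[0]);u=d/np.linalg.norm(d)
mid=(f+h)/2+u*(.080-.0625); print(np.linalg.norm(d),y,mid)
A=pick('dn',y); z=A.as_matrix()[:,2]; m=mid+u*.005; m[2]=.023
legs([(m-z*.065,A),(m+z*.011,A)])
```

```text
[ 0.4787 -0.3319  0.4789 -0.2919  0.6032 -0.3325  0.6042 -0.2956]
0.12495320957007201 -0.017421074182803312 [ 0.5587 -0.3133  0.043 ]
shift [-0.088 -0.16   1.287] turn [-0.009  0.001  0.012] at [ 0.596 -0.314  0.079] q [ 0.35  0.93 -0.02  0.94  0.17  1.76  1.87] 0.0 0.0
shift [-0.    0.    0.95] turn [0. 0. 0.] at [ 0.558 -0.313  0.013] q [ 0.37  0.92 -0.03  1.12  0.18  1.6   1.86] 0.0 0.0
```

```bash
python3 -m inch '[[[-0.03,-0.05,0.2],[0,0,0]],[[-0.06,-0.1,0.4],[0,0,0]],[[-0.09,-0.16,0.6],[0,0,0.01]],[[-0.09,-0.16,0.8],[-0.01,0,0.01]],[[-0.09,-0.16,1],[-0.01,0,0.01]],[[-0.09,-0.16,1],[-0.01,0,0.01]],[[-0.09,-0.16,1],[-0.01,0,0.01]],[[-0.09,-0.16,1],[-0.01,0,0.01]],[[-0.09,-0.16,1],[-0.01,0,0.01]],[[-0.09,-0.16,1],[-0.01,0,0.01]]]' | grep -E pos
python3 -m inch '[[[0,0,0.15],[0,0,0]],[[0,0,0.3],[0,0,0]],[[0,0,0.45],[0,0,0]],[[0,0,0.6],[0,0,0]],[[0,0,0.75],[0,0,0]],[[0,0,0.9],[0,0,0]],[[0,0,1],[0,0,0]],[[0,0,1],[0,0,0]],[[0,0,1],[0,0,0]],[[0,0,1],[0,0,0]]]' | grep -E 'pos|ft'
python3 -m inch '[[[0,0,0.08],[0,0,0]],[[0,0,0.16],[0,0,0]],[[0,0,0.22],[0,0,0]],[[0,0,0.23],[0,0,0]],[[0,0,0.23],[0,0,0]],[[0,0,0.23],[0,0,0]],[[0,0,0.23],[0,0,0]],[[0,0,0.23],[0,0,0]],[[0,0,0.23],[0,0,0]],[[0,0,0.23],[0,0,0]]]' | grep -E 'pos|ft'
python3 -m inch '[[[0,0,0],[0,0,0]],[[0,0,0],[0,0,0]],[[0,0,0],[0,0,0]],[[0,0,0],[0,0,0]],[[0,0,0],[0,0,0]],[[0,0,0],[0,0,0]],[[0,0,0],[0,0,0]],[[0,0,0],[0,0,0]],[[0,0,0],[0,0,0]],[[0,0,0],[0,0,0]]]' 0 80
cat > leg3.py <<'E'
from path import *
grasp_from([.5587,-.3133,.023],-.0175)
p,r=target([.508,.317,.11]); print('final',p,r.as_matrix()[:,2])
o=manip.get_obs(); A=R.from_quat(o['ee_rot']); sl=Slerp([0,1],R.concatenate([A,r])); P=o['position']; x,y=P[:2]
up=np.array([p[0],p[1],.26]); P0=np.array([x,y,.2])
legs([(np.array([x,y,.085]),A),(np.array([x-.01,y+.03,.155]),A),(np.array([x-.02,y+.09,.21]),A)]+[(P0*(1-k)+up*k+[0,0,.08*k*(1-k)],sl(s)) for k,s in ((.28,.1),(.42,.25),(.56,.4),(.70,.55),(.84,.75),(.96,.9),(1,1))]+[(np.array([p[0],p[1],.18]),r),(p,r)])
E
python3 leg3.py
```

```text
position: [0.6077, -0.3147, 0.099]
position: [0.5681, -0.3141, 0.0297]
ft_force: [0.4, 0.2, -0.3]
position: [0.5584, -0.3138, 0.0132]
ft_force: [0.1, 0.1, -1.0]
clock: 73.85
position: [0.5586, -0.3138, 0.0134]
ee_rot: [0.008, 0.966, 0.003, -0.257]
ft_force: [4.0, -0.4, 2.2]
grip_width: 0.456
grasp_force: 81.0
final [0.5056 0.3076 0.11  ] [-0.1676 -0.8518 -0.4964]
shift [ 0.445  0.001 -0.777] turn [0. 0. 0.] at [ 0.559 -0.314  0.085] q [ 0.37  0.84 -0.03  1.09  0.18  1.71  1.88] 0.0 0.0
shift [ 0.548  0.374 -0.694] turn [0. 0. 0.] at [ 0.549 -0.284  0.155] q [ 0.34  0.74 -0.03  1.11  0.17  1.79  1.86] 0.0 0.0
shift [ 0.46   0.749 -0.528] turn [0. 0. 0.] at [ 0.539 -0.224  0.21 ] q [ 0.28  0.64 -0.06  1.16  0.14  1.85  1.79] 0.0 0.0
shift [ 0.101  1.051 -0.271] turn [ 0.064 -0.143  0.232] at [ 0.544 -0.14   0.233] q [ 0.16  0.5  -0.07  1.29  0.12  1.76  1.48] 0.0 0.0
shift [ 0.35   1.033 -0.154] turn [ 0.095 -0.214  0.349] at [ 0.536 -0.053  0.245] q [-0.    0.35 -0.1   1.45  0.18  1.64  1.02] 0.0 0.0
shift [ 0.57   0.898 -0.268] turn [ 0.095 -0.214  0.349] at [0.529 0.034 0.253] q [-0.2   0.29 -0.15  1.52  0.29  1.61  0.52] 0.0 0.0
shift [ 0.733  0.706 -0.401] turn [ 0.095 -0.214  0.349] at [0.522 0.121 0.259] q [-0.42  0.35 -0.17  1.48  0.42  1.69  0.03] 0.0 0.0
shift [ 0.823  0.47  -0.542] turn [ 0.127 -0.285  0.465] at [0.514 0.208 0.261] q [-0.68  0.53 -0.11  1.32  0.52  1.89 -0.48] 0.0 0.0
shift [ 0.69   0.1   -0.624] turn [ 0.095 -0.214  0.349] at [0.508 0.283 0.261] q [-0.99  0.76  0.26  1.09  0.41  2.05 -0.67] 0.0 0.0
shift [ 0.196 -0.041 -0.239] turn [ 0.064 -0.143  0.232] at [0.506 0.308 0.26 ] q [-1.36  1.13  1.17  1.01 -0.08  2.05 -0.43] 0.8 0.036
shift [0.868 0.001 0.496] turn [0. 0. 0.] at [0.506 0.308 0.18 ] q [-1.34  1.22  1.13  1.03 -0.15  2.01 -0.5 ] 0.0 0.0
shift [0.76  0.001 0.435] turn [0. 0. 0.] at [0.506 0.308 0.11 ] q [-1.34  1.29  1.09  1.05 -0.21  1.94 -0.56] 0.0 0.0
```

```bash
cat > leg3.py <<'E'
from path import *
p,r=target([.508,.317,.11]); print('final',p,r.as_matrix()[:,2])
o=manip.get_obs(); A=R.from_quat(o['ee_rot']); sl=Slerp([0,1],R.concatenate([A,r])); P=o['position']; x,y=P[:2]
s0=.0
W=[(x,y,.085,0),(x-.01,y+.03,.155,0),(x-.02,y+.09,.21,0),(.53,-.14,.26,.06),(.525,-.055,.285,.12),(.52,.03,.29,.18),(.51,.115,.29,.24),(.505,.20,.29,.3),(.50,.275,.28,.4),(p[0],p[1],.265,.57),(p[0],p[1],.24,.75),(p[0],p[1],.21,.9),(p[0],p[1],.18,1),(*p,1)]
legs([(np.array(w[:3]),sl(w[3])) for w in W])
E
python3 leg3.py
```

```text
final [0.5056 0.3076 0.11  ] [-0.1676 -0.8518 -0.4964]
shift [ 0.445  0.001 -0.777] turn [0. 0. 0.] at [ 0.559 -0.314  0.085] q [ 0.37  0.84 -0.03  1.09  0.18  1.71  1.88] 0.0 0.0
shift [ 0.548  0.374 -0.694] turn [0. 0. 0.] at [ 0.549 -0.284  0.155] q [ 0.34  0.74 -0.03  1.11  0.17  1.79  1.86] 0.0 0.0
shift [ 0.46   0.749 -0.528] turn [0. 0. 0.] at [ 0.539 -0.224  0.21 ] q [ 0.28  0.64 -0.06  1.16  0.14  1.85  1.79] 0.0 0.0
shift [ 0.419  1.047 -0.479] turn [ 0.038 -0.086  0.139] at [ 0.53 -0.14  0.26] q [ 0.18  0.49 -0.08  1.26  0.11  1.85  1.56] 0.0 0.0
shift [ 0.321  1.024 -0.28 ] turn [ 0.038 -0.086  0.139] at [ 0.525 -0.055  0.285] q [ 0.06  0.39 -0.12  1.32  0.09  1.82  1.31] 0.0 0.0
shift [ 0.32   1.012 -0.104] turn [ 0.038 -0.086  0.139] at [0.52 0.03 0.29] q [-0.06  0.35 -0.15  1.36  0.09  1.79  1.04] 0.0 0.0
shift [ 0.459  0.963 -0.08 ] turn [ 0.038 -0.086  0.139] at [0.51  0.115 0.29 ] q [-0.2   0.33 -0.19  1.38  0.11  1.76  0.77] 0.0 0.0
shift [ 0.499  0.927 -0.159] turn [ 0.038 -0.086  0.139] at [0.505 0.2   0.29 ] q [-0.35  0.37 -0.22  1.33  0.15  1.77  0.5 ] 0.0 0.0
shift [ 0.51   0.795 -0.076] turn [ 0.064 -0.143  0.232] at [0.5   0.275 0.28 ] q [-0.53  0.45 -0.21  1.26  0.23  1.79  0.17] 0.0 0.0
shift [0.208 0.403 0.031] turn [ 0.108 -0.243  0.395] at [0.506 0.308 0.265] q [-0.7   0.56 -0.14  1.18  0.36  1.87 -0.2 ] 0.0 0.0
shift [0.112 0.114 0.268] turn [ 0.114 -0.257  0.418] at [0.506 0.308 0.24 ] q [-0.83  0.68 -0.05  1.13  0.45  1.96 -0.54] 0.0 0.0
shift [0.235 0.102 0.273] turn [ 0.095 -0.214  0.349] at [0.506 0.308 0.21 ] q [-0.91  0.82  0.06  1.06  0.47  2.05 -0.79] 0.0 0.0
shift [0.298 0.047 0.222] turn [ 0.064 -0.143  0.232] at [0.506 0.308 0.18 ] q [-1.1   0.99  0.47  1.01  0.26  2.05 -0.82] 0.0 0.0
shift [0.76  0.001 0.435] turn [0. 0. 0.] at [0.506 0.308 0.11 ] q [-1.1   1.06  0.45  1.03  0.22  1.97 -0.88] 0.0 0.0
```

```bash
f='pos|grasp'
python3 -m inch '[[[0.08,0,-0.14],[0,0,0]],[[0.16,0,-0.28],[0,0,0]],[[0.24,0,-0.42],[0,0,0]],[[0.32,0,-0.56],[0,0,0]],[[0.4,0,-0.7],[0,0,0]],[[0.44,0,-0.78],[0,0,0]],[[0.44,0,-0.78],[0,0,0]],[[0.44,0,-0.78],[0,0,0]],[[0.44,0,-0.78],[0,0,0]],[[0.44,0,-0.78],[0,0,0]]]' | grep -E $f
python3 -m inch '[[[0.08,0.05,-0.1],[0,0,0]],[[0.16,0.1,-0.2],[0,0,0]],[[0.24,0.15,-0.3],[0,0,0]],[[0.32,0.2,-0.4],[0,0,0]],[[0.4,0.25,-0.5],[0,0,0]],[[0.48,0.3,-0.6],[0,0,0]],[[0.55,0.37,-0.69],[0,0,0]],[[0.55,0.37,-0.69],[0,0,0]],[[0.55,0.37,-0.69],[0,0,0]],[[0.55,0.37,-0.69],[0,0,0]]]' | grep -E $f
python3 -m inch '[[[0.07,0.1,-0.08],[0,0,0]],[[0.14,0.2,-0.16],[0,0,0]],[[0.2,0.3,-0.23],[0,0,0]],[[0.26,0.42,-0.3],[0,0,0]],[[0.32,0.52,-0.37],[0,0,0]],[[0.4,0.64,-0.45],[0,0,0]],[[0.46,0.75,-0.53],[0,0,0]],[[0.46,0.75,-0.53],[0,0,0]],[[0.46,0.75,-0.53],[0,0,0]],[[0.46,0.75,-0.53],[0,0,0]]]' | grep -E $f
python3 -m inch '[[[0.06,0.15,-0.07],[0,-0.01,0.02]],[[0.12,0.3,-0.14],[0.01,-0.02,0.04]],[[0.18,0.45,-0.21],[0.01,-0.04,0.06]],[[0.25,0.6,-0.28],[0.02,-0.05,0.08]],[[0.31,0.75,-0.35],[0.03,-0.06,0.1]],[[0.37,0.88,-0.42],[0.03,-0.07,0.12]],[[0.42,1,-0.48],[0.04,-0.09,0.14]],[[0.42,1,-0.48],[0.04,-0.09,0.14]],[[0.42,1,-0.48],[0.04,-0.09,0.14]],[[0.42,1,-0.48],[0.04,-0.09,0.14]]]' | grep -E $f
python3 -m inch '[[[0.05,0.15,-0.04],[0,-0.01,0.02]],[[0.1,0.3,-0.08],[0.01,-0.02,0.04]],[[0.14,0.45,-0.12],[0.01,-0.04,0.06]],[[0.19,0.6,-0.16],[0.02,-0.05,0.08]],[[0.24,0.75,-0.2],[0.03,-0.06,0.1]],[[0.28,0.88,-0.24],[0.03,-0.07,0.12]],[[0.32,1,-0.28],[0.04,-0.09,0.14]],[[0.32,1,-0.28],[0.04,-0.09,0.14]],[[0.32,1,-0.28],[0.04,-0.09,0.14]],[[0.32,1,-0.28],[0.04,-0.09,0.14]]]' | grep -E $f
python3 -m inch '[[[0.05,0.15,-0.02],[0,-0.01,0.02]],[[0.1,0.3,-0.03],[0.01,-0.02,0.04]],[[0.14,0.45,-0.05],[0.01,-0.04,0.06]],[[0.19,0.6,-0.06],[0.02,-0.05,0.08]],[[0.24,0.75,-0.08],[0.03,-0.06,0.1]],[[0.28,0.88,-0.09],[0.03,-0.07,0.12]],[[0.32,1,-0.1],[0.04,-0.09,0.14]],[[0.32,1,-0.1],[0.04,-0.09,0.14]],[[0.32,1,-0.1],[0.04,-0.09,0.14]],[[0.32,1,-0.1],[0.04,-0.09,0.14]]]' | grep -E $f
python3 - <<'E'
from path import *
p,r=target([.508,.317,.11])
o=manip.get_obs(); A=R.from_quat(o['ee_rot']); sl=Slerp([0,1],R.concatenate([A,r])); print(o['position'],o['joint_pos'],(A.inv()*r).magnitude())
W=[(.51,.10,.29,.08),(.505,.187,.29,.15),(.50,.27,.28,.27),(p[0],p[1],.265,.48),(p[0],p[1],.24,.7),(p[0],p[1],.21,.87),(p[0],p[1],.18,1),(*p,1)]
legs([(np.array(w[:3]),sl(w[3])) for w in W])
E
```

```text
position: [0.5585, -0.3138, 0.0841]
grasp_force: 80.5
position: [0.5483, -0.2844, 0.154]
grasp_force: 80.6
position: [0.5384, -0.2247, 0.2093]
grasp_force: 80.7
position: [0.5297, -0.145, 0.2593]
grasp_force: 80.6
position: [0.5247, -0.0622, 0.2843]
grasp_force: 80.6
position: [0.5195, 0.0218, 0.2891]
grasp_force: 80.7
[0.5195 0.0218 0.2891] [-0.0668  0.3379 -0.1378  1.3771  0.0993  1.7752  1.053 ] 1.796172664168857
shift [ 0.431  0.881 -0.089] turn [ 0.042 -0.093  0.152] at [0.51 0.1  0.29] q [-0.2   0.32 -0.18  1.4   0.12  1.75  0.78] 0.0 0.0
shift [ 0.519  0.942 -0.176] turn [ 0.037 -0.081  0.133] at [0.505 0.187 0.29 ] q [-0.35  0.36 -0.21  1.35  0.15  1.76  0.51] 0.0 0.0
shift [ 0.565  0.874 -0.108] turn [ 0.063 -0.139  0.228] at [0.5  0.27 0.28] q [-0.53  0.44 -0.21  1.27  0.23  1.79  0.17] 0.0 0.0
shift [0.248 0.447 0.008] turn [ 0.11  -0.243  0.399] at [0.506 0.308 0.265] q [-0.71  0.56 -0.13  1.18  0.37  1.87 -0.21] 0.0 0.0
shift [0.116 0.114 0.267] turn [ 0.116 -0.255  0.418] at [0.506 0.308 0.24 ] q [-0.83  0.68 -0.04  1.13  0.45  1.96 -0.54] 0.0 0.0
shift [0.238 0.101 0.271] turn [ 0.089 -0.197  0.323] at [0.506 0.308 0.21 ] q [-0.9   0.82  0.04  1.06  0.48  2.05 -0.79] 0.0 0.0
shift [0.296 0.05  0.224] turn [ 0.068 -0.151  0.247] at [0.506 0.308 0.18 ] q [-1.1   0.99  0.47  1.01  0.26  2.05 -0.82] 0.0 0.0
shift [0.76  0.001 0.435] turn [0. 0. 0.] at [0.506 0.308 0.11 ] q [-1.1   1.06  0.45  1.03  0.22  1.97 -0.88] 0.0 0.0
```

```bash
f='pos|grasp'
python3 -m inch '[[[0.06,0.13,-0.01],[0,-0.01,0.02]],[[0.12,0.26,-0.03],[0.01,-0.03,0.04]],[[0.18,0.39,-0.04],[0.02,-0.04,0.07]],[[0.25,0.52,-0.05],[0.02,-0.06,0.09]],[[0.31,0.64,-0.06],[0.03,-0.07,0.11]],[[0.37,0.76,-0.08],[0.04,-0.08,0.13]],[[0.43,0.88,-0.09],[0.04,-0.09,0.15]],[[0.43,0.88,-0.09],[0.04,-0.09,0.15]],[[0.43,0.88,-0.09],[0.04,-0.09,0.15]],[[0.43,0.88,-0.09],[0.04,-0.09,0.15]]]' | grep -E $f
python3 -m inch '[[[0.07,0.13,-0.03],[0,-0.01,0.02]],[[0.15,0.26,-0.05],[0.01,-0.02,0.04]],[[0.22,0.4,-0.08],[0.02,-0.04,0.06]],[[0.3,0.54,-0.1],[0.02,-0.05,0.08]],[[0.37,0.68,-0.13],[0.03,-0.06,0.1]],[[0.45,0.81,-0.15],[0.04,-0.07,0.12]],[[0.52,0.94,-0.18],[0.04,-0.08,0.13]],[[0.52,0.94,-0.18],[0.04,-0.08,0.13]],[[0.52,0.94,-0.18],[0.04,-0.08,0.13]],[[0.52,0.94,-0.18],[0.04,-0.08,0.13]]]' | grep -E $f
python3 -m inch '[[[0.08,0.12,-0.01],[0.01,-0.02,0.03]],[[0.16,0.25,-0.03],[0.02,-0.04,0.06]],[[0.24,0.37,-0.04],[0.03,-0.06,0.1]],[[0.32,0.5,-0.06],[0.04,-0.08,0.13]],[[0.4,0.62,-0.08],[0.05,-0.1,0.16]],[[0.48,0.75,-0.1],[0.05,-0.12,0.2]],[[0.57,0.87,-0.11],[0.06,-0.14,0.23]],[[0.57,0.87,-0.11],[0.06,-0.14,0.23]],[[0.57,0.87,-0.11],[0.06,-0.14,0.23]],[[0.57,0.87,-0.11],[0.06,-0.14,0.23]]]' | grep -E $f
python3 -m inch '[[[0.03,0.06,0],[0.01,-0.03,0.05]],[[0.07,0.12,0],[0.03,-0.06,0.1]],[[0.1,0.18,0],[0.04,-0.09,0.15]],[[0.14,0.25,0],[0.06,-0.13,0.21]],[[0.18,0.32,0],[0.08,-0.17,0.28]],[[0.22,0.39,0.01],[0.1,-0.21,0.34]],[[0.25,0.45,0.01],[0.11,-0.24,0.4]],[[0.25,0.45,0.01],[0.11,-0.24,0.4]],[[0.25,0.45,0.01],[0.11,-0.24,0.4]],[[0.25,0.45,0.01],[0.11,-0.24,0.4]]]' | grep -E $f
python3 -m inch '[[[0.01,0.01,0.04],[0.01,-0.03,0.05]],[[0.03,0.03,0.08],[0.03,-0.06,0.1]],[[0.05,0.05,0.12],[0.05,-0.1,0.16]],[[0.07,0.07,0.16],[0.06,-0.14,0.23]],[[0.09,0.09,0.2],[0.08,-0.18,0.29]],[[0.1,0.1,0.24],[0.1,-0.22,0.36]],[[0.12,0.11,0.27],[0.12,-0.25,0.42]],[[0.12,0.11,0.27],[0.12,-0.25,0.42]],[[0.12,0.11,0.27],[0.12,-0.25,0.42]],[[0.12,0.11,0.27],[0.12,-0.25,0.42]]]' | grep -E $f
python3 - <<'E'
from path import *
p,r=target([.508,.317,.11])
o=manip.get_obs(); A=R.from_quat(o['ee_rot']); sl=Slerp([0,1],R.concatenate([A,r])); print(o['position'],o['joint_pos'],(A.inv()*r).magnitude())
W=[(p[0],p[1],.21,.57),(p[0],p[1],.18,1),(*p,1)]
legs([(np.array(w[:3]),sl(w[3])) for w in W])
E
```

```text
position: [0.5101, 0.0999, 0.2902]
grasp_force: 80.7
position: [0.505, 0.1871, 0.291]
grasp_force: 80.8
position: [0.4994, 0.2697, 0.2817]
grasp_force: 80.9
position: [0.5048, 0.308, 0.2668]
grasp_force: 80.9
position: [0.5042, 0.3087, 0.2417]
grasp_force: 80.9
[0.5042 0.3087 0.2417] [-0.8178  0.6807 -0.0636  1.1266  0.4577  1.97   -0.5507] 0.5448074065859158
shift [0.234 0.122 0.297] turn [ 0.087 -0.204  0.327] at [0.506 0.308 0.21 ] q [-0.89  0.82  0.02  1.06  0.48  2.05 -0.79] 0.0 0.0
shift [0.296 0.05  0.225] turn [ 0.066 -0.154  0.247] at [0.506 0.308 0.18 ] q [-1.1   0.99  0.47  1.01  0.26  2.05 -0.82] 0.0 0.0
shift [0.76  0.001 0.435] turn [0. 0. 0.] at [0.506 0.308 0.11 ] q [-1.1   1.06  0.45  1.03  0.22  1.97 -0.88] 0.0 0.0
```

```bash
f='pos|grasp'
python3 -m inch '[[[0.03,0.02,0.04],[0.01,-0.03,0.04]],[[0.06,0.03,0.08],[0.02,-0.05,0.08]],[[0.1,0.05,0.12],[0.03,-0.08,0.13]],[[0.13,0.07,0.16],[0.05,-0.11,0.18]],[[0.16,0.09,0.2],[0.06,-0.14,0.23]],[[0.2,0.1,0.25],[0.07,-0.17,0.28]],[[0.23,0.12,0.3],[0.09,-0.2,0.33]],[[0.23,0.12,0.3],[0.09,-0.2,0.33]],[[0.23,0.12,0.3],[0.09,-0.2,0.33]],[[0.23,0.12,0.3],[0.09,-0.2,0.33]]]' | grep -E $f
python3 -m inch '[[[0.03,0,0.02],[0.01,-0.01,0.02]],[[0.06,0.01,0.05],[0.01,-0.03,0.05]],[[0.1,0.01,0.08],[0.02,-0.05,0.08]],[[0.14,0.02,0.11],[0.03,-0.07,0.12]],[[0.18,0.03,0.14],[0.04,-0.1,0.16]],[[0.24,0.04,0.18],[0.05,-0.12,0.2]],[[0.3,0.05,0.23],[0.07,-0.15,0.25]],[[0.3,0.05,0.23],[0.07,-0.15,0.25]],[[0.3,0.05,0.23],[0.07,-0.15,0.25]],[[0.3,0.05,0.23],[0.07,-0.15,0.25]]]' | grep -E $f
python3 - <<'E'
from path import *
im,c=snap('wrist','w11'); g=cv2.cvtColor(im,cv2.COLOR_BGR2HSV)
print('pred',proj_mill([[-.02,.02,-.08],[.02,.02,-.08]]).ravel())
m=cv2.inRange(g,(0,100,20),(15,255,110))
for y in (120,160,200): x=np.where(m[y,220:400])[0]+220; print(y,x.min(),x.max())
print('V column',g[96:124,312,2])
p,r=target([.508,.317,.112]);print(manip.get_obs()['clock'],manip.get_obs()['joint_pos'])
legs([(np.array([p[0],p[1],.15]),r),(p,r)])
E
```

```text
position: [0.5054, 0.3075, 0.2102]
grasp_force: 81.0
position: [0.5051, 0.3076, 0.1793]
grasp_force: 81.0
pred [268.0616 111.0637 365.4211 111.2181]
120 239 363
160 268 364
200 267 365
V column [150 177 190 194 197 199 201 194 156 103  77  70  67  68  69  69  71  78
  84  87  87  87  86  86  86  87  86  86]
86.9 [-1.0898  0.9821  0.451   1.0079  0.2679  2.0545 -0.8354]
shift [0.319 0.006 0.181] turn [-0.009 -0.006 -0.004] at [0.506 0.308 0.15 ] q [-1.09  1.01  0.44  1.02  0.26  2.02 -0.86] 0.0 0.0
shift [0.413 0.    0.236] turn [0. 0. 0.] at [0.506 0.308 0.112] q [-1.09  1.05  0.43  1.03  0.24  1.98 -0.88] 0.0 0.0
```

No slip, as the foot matches the prediction. Lowering mill 2 onto disc 1.

```bash
python3 -m inch '[[[0.1,0,0.06],[0,0,0]],[[0.2,0,0.12],[-0.01,-0.01,0]],[[0.3,0.01,0.17],[-0.01,-0.01,0]],[[0.4,0.01,0.23],[-0.01,-0.01,0]],[[0.5,0.01,0.29],[-0.01,-0.01,0]],[[0.58,0.01,0.33],[-0.01,-0.01,0]],[[0.65,0.01,0.37],[-0.01,-0.01,0]],[[0.7,0.01,0.4],[-0.01,-0.01,0]],[[0.73,0.01,0.42],[-0.01,-0.01,0]],[[0.73,0.01,0.42],[-0.01,-0.01,0]]]' | grep -E 'pos|ft|grip'
python3 -m inch '[[[0.01,0,0],[0,0,0]],[[0.02,0,0.01],[0,0,0]],[[0.02,0,0.01],[0,0,0]],[[0.02,0,0.01],[0,0,0]],[[0.02,0,0.01],[0,0,0]],[[0.02,0,0.01],[0,0,0]],[[0.02,0,0.01],[0,0,0]],[[0.02,0,0.01],[0,0,0]],[[0.02,0,0.01],[0,0,0]],[[0.02,0,0.01],[0,0,0]]]' | grep -E 'pos|ft|grip'
```

```text
position: [0.5057, 0.3074, 0.1123]
ft_force: [-2.4, -0.3, 2.6]
grip_width: 0.458
position: [0.5057, 0.3074, 0.1122]
ft_force: [-4.1, 1.2, 12.5]
grip_width: 0.457
```

```bash
python3 -m inch '[[[0,0,0],[0,0,0]],[[0,0,0],[0,0,0]],[[0,0,0],[0,0,0]],[[0,0,0],[0,0,0]],[[0,0,0],[0,0,0]],[[0,0,0],[0,0,0]],[[0,0,0],[0,0,0]],[[0,0,0],[0,0,0]],[[0,0,0],[0,0,0]],[[0,0,0],[0,0,0]]]' 1 | grep -E 'pos|ft|grip'
python3 -m inch '[[[0,0,-0.1],[0,0,0]],[[0,0,-0.2],[0,0,0]],[[0,0,-0.3],[0,0,0]],[[0,0,-0.45],[0,0,0]],[[0,0,-0.6],[0,0,0]],[[0,0,-0.75],[0,0,0]],[[0,0,-0.9],[0,0,0]],[[0,0,-1],[0,0,0]],[[0,0,-1],[0,0,0]],[[0,0,-1],[0,0,0]]]' | grep -E 'clock|pos|ft|grip'
python3 - <<'E'
from path import *
print(manip.get_obs()['joint_pos'])
o=manip.get_obs();P=o['position'];A=R.from_quat(o['ee_rot']); legs([(P+[0,0.02,.06],A),(P+[-.03,.02,.1],A)])
a,_=snap('wrist','w12');b,_=snap('scene','s12');t,_=snap('top','t12')
E
```

```text
position: [0.5057, 0.3074, 0.1097]
ft_force: [-0.2, -0.0, 0.5]
grip_width: 1.0
clock: 90.9
position: [0.513, 0.3863, 0.1611]
ft_force: [1.0, -0.2, -0.5]
grip_width: 0.999
[-1.3295  1.3095  1.176   0.829  -0.2716  2.0585 -0.5565]
shift [-0.497  0.007 -0.615] turn [0. 0. 0.] at [0.513 0.406 0.221] q [-1.34  1.17  1.03  0.81 -0.1   2.05 -0.6 ] 2.0 0.088
shift [-0.463 -0.345 -0.24 ] turn [0. 0. 0.] at [0.483 0.406 0.261] q [-1.43  1.11  1.1   0.89 -0.09  2.05 -0.57] 2.5 0.112
```

Run:
```python
from h import *
a,b,t=[cv2.imread(f'pics/{n}.png') for n in('w12','s12','t12')]
cv2.imwrite('pics/c12.png',np.vstack([np.hstack([cv2.resize(b[180:300,345:505],(400,300)),cv2.resize(t[190:295,95:235],(400,300))]),np.hstack([cv2.resize(a,(400,300)),cv2.resize(b[100:400,200:600],(400,300))])]))
```

```text
(no output)
```

View pics/c12.png

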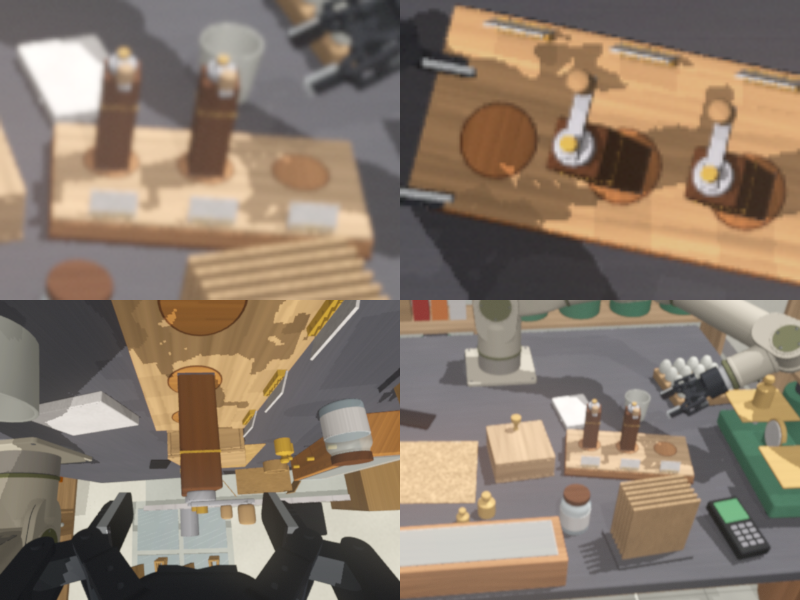

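Both mills stand on their discs with cranks to the tags. In the top view the heads are at about (155.5,241.8) and (204.9,251.3), and the knobs at (158,218.7) and (206.3,229.2). Checking the numbers.

Run:
```python
from h import *
c=cam('top'); h=px2w(c,[(155.5,241.8),(204.9,251.3)],.172)[:,:2]; k=px2w(c,[(158,218.7),(206.3,229.2)],.19)[:,:2]
print(h,k,np.arctan2(*(k-h).T[::-1])+.195, 'err',h-[[.508,.317],[.488,.215]])
t=cv2.imread('pics/t12.png'); t0=cv2.imread('pics/top0.png')
# moved things? compare away from arm
print(px2w(c,[(298,215)],.06))
```

```text
[[0.5042 0.3133]
 [0.4852 0.2103]] [[0.5499 0.3048]
 [0.5289 0.2052]] [0.0103 0.078 ] err [[-0.0038 -0.0037]
 [-0.0028 -0.0047]]
[[0.5834 0.0209 0.06  ]]
```

```bash
python3 -c "
from workcell import manip
print(manip.hand_in())"
```

```text
the job is handed in; nothing more can be done
None
```

I handed the job in, and the hand-in call gave no verdict: the tin is in the shut stock box, and the two mills stand on their discs, about 5–6 mm off centre with cranks within 0.1 rad of their tags by my last camera reading.

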